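# Load the tack-welding fixture, lock its clamp with the T-key and close the spark guard

### The job

Lift the fixture's amber spark guard open, set every lug bracket from the table flat into a nest of its own, and turn the clamp knob clockwise fully home with the T-key (not with the fingers), so that the clamp locks over the brackets. Then put the T-key back upright in its green stand and lower the guard gently until it is fully closed; leave the other things on the table alone.

Things in the scene. Friction and masses are not known exactly. Their poses are not given: they have to be found in the camera images.
- lug1_c (a point): dark steel lug bracket (may be absent): flat base 40 x 52 x 6 mm with an upright web 10 mm thick, 52 mm long (along local y), standing across the middle of the base to 42 mm total height; about 0.2 kg. Point: on its centre line, 21 mm above its underside; local z up, local x across the 10 mm web. Half a turn about z looks the same. Starts upright on the table
- lug2_c (a point): dark steel lug bracket (may be absent): flat base 40 x 52 x 6 mm with an upright web 10 mm thick, 52 mm long (along local y), standing across the middle of the base to 42 mm total height; about 0.2 kg. Point: on its centre line, 21 mm above its underside; local z up, local x across the 10 mm web. Half a turn about z looks the same. Starts upright on the table
- lug3_c (a point): dark steel lug bracket (may be absent): flat base 40 x 52 x 6 mm with an upright web 10 mm thick, 52 mm long (along local y), standing across the middle of the base to 42 mm total height; about 0.2 kg. Point: on its centre line, 21 mm above its underside; local z up, local x across the 10 mm web. Half a turn about z looks the same. Starts upright on the table
- lug4_c (a point): dark steel lug bracket (may be absent): flat base 40 x 52 x 6 mm with an upright web 10 mm thick, 52 mm long (along local y), standing across the middle of the base to 42 mm total height; about 0.2 kg. Point: on its centre line, 21 mm above its underside; local z up, local x across the 10 mm web. Half a turn about z looks the same. Starts upright on the table
- nest1 (a point): nest of the fixture, one of four: flat rectangle 47 mm (local x) x 59 mm (local y) inside brass rails 5 mm high and 5 mm thick, so a lug base fits with 3.5 mm to spare each side, web along local y. Point: centre of the nest floor, 25 mm above the table; axes are the fixture's. The nests lie at x = -52 or +52, y = -58 or +58 mm of the fixture's centre
- nest2 (a point): nest of the fixture, one of four: flat rectangle 47 mm (local x) x 59 mm (local y) inside brass rails 5 mm high and 5 mm thick, so a lug base fits with 3.5 mm to spare each side, web along local y. Point: centre of the nest floor, 25 mm above the table; axes are the fixture's. The nests lie at x = -52 or +52, y = -58 or +58 mm of the fixture's centre
- nest3 (a point): nest of the fixture, one of four: flat rectangle 47 mm (local x) x 59 mm (local y) inside brass rails 5 mm high and 5 mm thick, so a lug base fits with 3.5 mm to spare each side, web along local y. Point: centre of the nest floor, 25 mm above the table; axes are the fixture's. The nests lie at x = -52 or +52, y = -58 or +58 mm of the fixture's centre
- nest4 (a point): nest of the fixture, one of four: flat rectangle 47 mm (local x) x 59 mm (local y) inside brass rails 5 mm high and 5 mm thick, so a lug base fits with 3.5 mm to spare each side, web along local y. Point: centre of the nest floor, 25 mm above the table; axes are the fixture's. The nests lie at x = -52 or +52, y = -58 or +58 mm of the fixture's centre
- guard (a joint): angle of the hinged spark guard in rad: 0 closed, 1.8 fully open (leaning back past upright, clear of the nests). Amber window hood in a yellow frame, 222 x 225 mm and 60 mm tall, covering the fixture when closed. Stiff hinge: it stays where it is left; about 4 to 8 N at the bar moves it
- guard_bar (a point): middle of the guard's red round bar handle: 12 mm thick, 100 mm long along the hinge direction (local x), on a post at each end, 42 mm diagonally out from the hood's top edge opposite the hinge. Axes turn with the guard. Closed, it is 117 mm above the table; it lies 255 mm from the hinge along local -y and 90 mm along local +z, so it travels an arc of 270 mm radius
- guard_hinge (a point): middle of the guard's hinge axis, 27 mm above the table, along the fixture's +y edge; the axis is local x (horizontal). The guard opens by rotating about local -x: the bar rises from the -y side and swings over towards +y. Axes turn with the guard
- clamp (a joint): angle of the blue four-armed clamp in rad: 0 released, grows as its knob turns clockwise seen from above, up to 0.8 at the stop (locked). Friction-held, about 0.1 N m. Arms 12 mm wide and 6 mm thick reach 55 mm from the axis, their undersides 9 mm above the nest floors; released they lie between the nests, locked over the inner corners of the lug bases
- socket (a point): centre of the mouth of the square recess in the clamp's captive knob, in the middle of the four nests, 62 mm above the table. Recess 17 mm square (sides along local x and y), 19 mm deep, 2 mm chamfer, in a blue block 34 mm square; axes turn with the clamp
- key_grip (a point): centre of the red crossbar of the T-key, 67 mm above its lower end: crossbar 70 mm long (local x), 14 mm wide (local y), 14 mm high; under it a steel shaft 14 mm square (sides along local x and y), 60 mm long, with a 12 mm square lead of 3 mm. In the recess it has about 14 degrees of play before it drives the knob. About 0.16 kg. Local z up
- key_tip (a point): centre of the T-key's lower end face; axes as key_grip
- stand_mouth (a point): centre of the mouth of the key stand: green block 70 x 70 x 46 mm fixed to the table, with a hole 22 mm square and 40 mm deep, in which the T-key stands loosely upright, tip on the bottom of the hole, at any turn
- can: blue spray can standing up, 60 mm across, 150 mm tall; a bystander, leave it alone
- hammer: hammer lying on the table; a bystander, leave it alone
- brush: brush lying on the table; a bystander, leave it alone
- spanner: flat spanner lying on the table; a bystander, leave it alone
- channel: bright U-channel offcut 90 x 50 x 40 mm; a bystander, leave it alone
- tube: rust-red square-tube offcut 120 mm long, 40 mm square; a bystander, leave it alone
- jar: glass jar with a lid, 64 mm across, 70 mm tall; a bystander, leave it alone
There are look-alikes about, which are no part of the job. Leave any purple or yellow look-alike of the part that bears lug2_c alone.

How it is judged (in metres and radians):
On the way, in this order (a step that is already met when the one before it is completed fails the run):
1. the guard is lifted open (over 1.2 rad) (value of joint guard above 1.2 rad), for 0.2 s.
2. every lug present lies flat in a nest (((horizontal distance between lug1_c and nest1 below 0.008 m and z of lug1_c in the frame of nest1 below 0.025 m) or (horizontal distance between lug1_c and nest2 below 0.008 m and z of lug1_c in the frame of nest2 below 0.025 m) or (horizontal distance between lug1_c and nest3 below 0.008 m and z of lug1_c in the frame of nest3 below 0.025 m) or (horizontal distance between lug1_c and nest4 below 0.008 m and z of lug1_c in the frame of nest4 below 0.025 m)) and angle between each of lug1_c, lug2_c, lug3_c, lug4_c's own z axis and vertical below 0.1 rad and ((horizontal distance between lug2_c and nest1 below 0.008 m and z of lug2_c in the frame of nest1 below 0.025 m) or (horizontal distance between lug2_c and nest2 below 0.008 m and z of lug2_c in the frame of nest2 below 0.025 m) or (horizontal distance between lug2_c and nest3 below 0.008 m and z of lug2_c in the frame of nest3 below 0.025 m) or (horizontal distance between lug2_c and nest4 below 0.008 m and z of lug2_c in the frame of nest4 below 0.025 m)) and ((horizontal distance between lug3_c and nest1 below 0.008 m and z of lug3_c in the frame of nest1 below 0.025 m) or (horizontal distance between lug3_c and nest2 below 0.008 m and z of lug3_c in the frame of nest2 below 0.025 m) or (horizontal distance between lug3_c and nest3 below 0.008 m and z of lug3_c in the frame of nest3 below 0.025 m) or (horizontal distance between lug3_c and nest4 below 0.008 m and z of lug3_c in the frame of nest4 below 0.025 m)) and ((horizontal distance between lug4_c and nest1 below 0.008 m and z of lug4_c in the frame of nest1 below 0.025 m) or (horizontal distance between lug4_c and nest2 below 0.008 m and z of lug4_c in the frame of nest2 below 0.025 m) or (horizontal distance between lug4_c and nest3 below 0.008 m and z of lug4_c in the frame of nest3 below 0.025 m) or (horizontal distance between lug4_c and nest4 below 0.008 m and z of lug4_c in the frame of nest4 below 0.025 m))), for 0.2 s.
3. the T-key's tip is in the knob's recess and the clamp is turned home (over 0.65 rad), every lug still in its nest (all of step 2 and value of joint clamp above 0.65 rad and horizontal distance between key_tip and socket below 0.006 m and z of key_tip in the frame of socket below -0.01 m), for 0.2 s.
At the end, for the whole second after the job is handed in: every lug present lies flat in a nest (within 8 mm of its centre, tilt under 0.1 rad), clamp at over 0.65 rad, T-key upright in its stand (tip at least 30 mm down the hole), guard closed (under 0.05 rad), all at rest (all of step 2 and value of joint clamp above 0.65 rad and horizontal distance between key_tip and stand_mouth below 0.012 m and z of key_tip in the frame of stand_mouth below -0.03 m and angle between key_tip's own z axis and vertical below 0.3 rad and value of joint guard below 0.05 rad and linear speed of each of key, lug1, lug2, lug3, lug4 below 0.02 m/s); the robot touches nothing.
It fails at once if the clamp is pushed with the fingers (over 12 N) (contact force between the fingers and clamp above 12 N).
It fails at once if the guard slams: it falls faster than 1.5 rad/s within 0.3 rad of closed (value of joint guard below 0.3 rad and velocity of joint guard below -1.5 rad/s).
It fails at once if a bystander is moved more than 30 mm (distance of any of can, hammer, brush, spanner, channel, tube, jar from where it was at the start of the episode above 0.03 m).
Of lug1, lug2, lug3, lug4 only 2 to 4 are there at a start; the rules pass over those that are not, and their reading is None.
At some moment in a run one of lug1, lug2, lug3, lug4 may be knocked a few centimetres aside while the robot is not near it.
It also fails if it takes over 210 s, if anything falls off the work surface, if the arm or the gripper's body presses on something with over 40 N, if the wrist force passes 120 N, or if a joint passes its speed limit or range.

### The arm

A 6-joint arm with a two-finger parallel gripper is mounted at the origin on the work surface. World frame = base frame: x ahead of the robot, y to its left, z up, the work surface at z = 0. Lengths are in m, angles in degrees, forces in N, time in s.
With the tool pointing down it reaches from about 0.3 to 0.75 m from the base axis. Payload 8.5 kg.
Tool frame: the origin (TCP) lies midway between the tips of the shut fingers; the grasp point (between the pads) lies 19 mm behind it; z points along the fingers, y is the direction in which the jaws open and shut (so a half turn about z gives the same grasp; the last joint's range is limited). The gripper opens to 85 mm and grips with 20 to 120 N. Pads are 22 mm wide; open, the fingers measure 114 mm over their backs; the gripper's body (76 mm by 85 mm) begins 54 mm behind the grasp point. The pads swing forward as they close: fully open they stand 13 mm farther back than shut.
Start: joints at [53.44, 21.807, 74.336, -0, 83.858, -12.336], TCP at [0.226, 0.502, 0.231] pointing down, gripper open.
Joint ranges: [-178.18, 178.18], [-50.72, 133.34], [12.68, 142.11], [-81.47, 261.47], [9.98, 163.14], [-165.26, 165.26]. Speed limits (degrees/s): [136.94, 136.94, 180, 180, 180, 180].

### API

Orientations are given as a 3x3 rotation matrix whose columns are the frame's x, y, z axes.
In Python, from rig import env, viewer, ticket gives the robot as it stands. The module is installed in compiled form; this text tells all that it offers.
- The arm moves only by the shell command python3 -m pendant 'ROWS' [FORCE]. ROWS is JSON, a list of rows, each a list of 3 entries, a list of its own where there are three numbers: the shift along the world's x, y, z in mm, then the turn about the world's z in rad, then the opening, from -1 (shut) to 1 (fully open). A call has 1 to 12 rows; each row shifts and turns the pose as measured when the row begins; what a row does not reach is not made up. A row lasts 1/8 s, in which the tool goes at most 62.5 mm and 10.7 degrees, less where a joint would pass 70% of its speed; a pose out of reach is approached as far as the arm can. A call with a gripper value outside its range is refused whole. The fingers move at their own pace and stop on an object; FORCE is the grip in N (left out, the last holds). Time passes only in rows, so rows that do not move let the fingers close. It gives the time, the measured TCP pose, the force and the opening at its end, in the units of the state.
- env.observe(): the state, without advancing time (a new reading comes with each control period).
- viewer.get_image(name): name is "scene" or "top" or "wrist"; returns (picture, depth): 420x560x3 uint8, red, green, blue; 420x560 float32, m along the optical axis (not along the pixel's ray), 0 where there is no reading.
- viewer.camera_params(name): a dict with "fx", "fy", "cx", "cy" (pixels), "rvec" (rotation vector, rad) and "tvec" (3), from world to camera coordinates, as OpenCV has them; the wrist camera has in their place "T_tool_cam" (4x4, takes a point from camera to tool coordinates, whose origin is the TCP and whose axes are the flange's). Camera axes: x right, y down, z forward; pixel columns grow to the right and rows downward; lengths in m; the calibration is good to about 2 mm. A picture is of the moment at which its call begins: read the wrist's pose just before it. camera_params takes no time and is no camera call.
- ticket.close_job(): hands the job in, once; it reports no verdict.
The state is a dict: "time_s": time; "q": joint angles; "qvel": joint speeds; "joint_efforts": joint torques, N m; "position": TCP position; "tool_rot": TCP orientation; "ft_force": force on the tool from outside, world axes, zero at the start; "wrist_torque": the same for the moment, N m; "grip_width": finger opening in m.
Only numpy, scipy, OpenCV 4.12 (cv2) and the standard library are available. Lean on these libraries where they do the work, as an engineer would, in place of code of your own. Each camera call takes 0.05 s, during which the arm holds its last target. There are 200 camera calls.

## Working session

There is one attempt and no reset: what is moved stays moved. The work goes in short steps, Python scripts to look and compute and a shell command to move; the robot and the scene stay as the last step left them, time stands still between calls to the robot, and variables do not carry over. Pictures are saved under pics/ and viewed, about 12 in all and at most 16, crops included, and the job is handed in when it is done.

```bash
mkdir -p pics
cat > h.py <<'E'
import numpy as np, cv2
from rig import env, viewer, ticket
def cam(name):
    s=env.observe(); p=viewer.camera_params(name)
    K=np.array([[p['fx'],0,p['cx']],[0,p['fy'],p['cy']],[0,0,1.]])
    if 'rvec' in p:
        R=cv2.Rodrigues(np.array(p['rvec'],float))[0]; t=np.array(p['tvec'],float)
        Rc=R.T; o=-R.T@t
    else:
        T=np.array(p['T_tool_cam']); Rt=np.array(s['tool_rot'])
        Rc=Rt@T[:3,:3]; o=Rt@T[:3,3]+np.array(s['position'])
    return K,Rc,o
def shot(name,fn=None):
    c=cam(name); im,d=viewer.get_image(name)
    if fn: cv2.imwrite(f'pics/{fn}.png',im[:,:,::-1]); np.savez(f'pics/{fn}.npz',im=im,d=d,K=c[0],R=c[1],o=c[2])
    return im,d,c
def load(fn):
    z=np.load(f'pics/{fn}.npz'); return z['im'],z['d'],(z['K'],z['R'],z['o'])
def ray(c,uv,z):
    K,R,o=c; uv=np.atleast_2d(uv).astype(float)
    v=(np.c_[uv,np.ones(len(uv))]@np.linalg.inv(K).T)@R.T
    return o+v*((z-o[2])/v[:,2])[:,None]
def cloud(d,c):
    K,R,o=c; v,u=np.mgrid[:d.shape[0],:d.shape[1]]
    P=np.stack([(u-K[0,2])/K[0,0]*d,(v-K[1,2])/K[1,1]*d,d],-1)
    W=P@R.T+o; W[d<=0]=np.nan; return W
def proj(c,P):
    K,R,o=c; q=(np.atleast_2d(P)-o)@R@K.T; return q[:,:2]/q[:,2:]
E
python3 - <<'E'
from h import *
for n in('top','scene'):
    im,d,c=shot(n,n+'0'); print(n,c[2],c[1][:,2],c[0][0,0], (d>0).mean())
s=env.observe();print(s['position'],s['tool_rot'],s['grip_width'],s['ft_force'])
E
```

```text
top [ 0.4256327  -0.08605923  1.53782391] [ 0.06356142  0.01992962 -0.99777891] 512.3808968893861 0.9958801020408163
scene [ 1.10455826 -0.72526184  0.76920217] [-0.53921398  0.59379801 -0.59720366] 439.2141036808637 0.9958078231292516
[0.22551249 0.50134192 0.23076158] [[-9.11943044e-01  4.10315999e-01 -8.15862754e-04]
 [ 4.10316709e-01  9.11942413e-01 -1.11106106e-03]
 [ 2.88133719e-04 -1.34798653e-03 -9.99999050e-01]] 0.0857852824214835 [-0.21192793  0.32523766 -0.86328491]
```

View pics/top0.png

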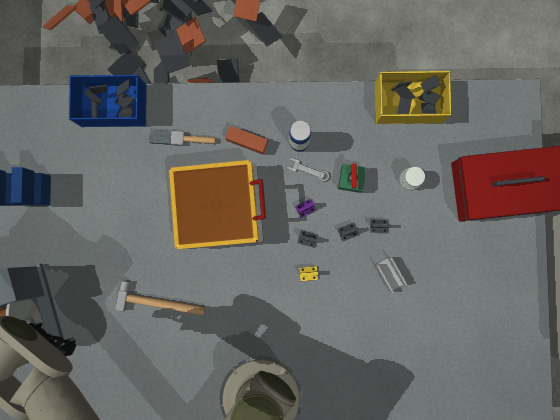

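View pics/scene0.png

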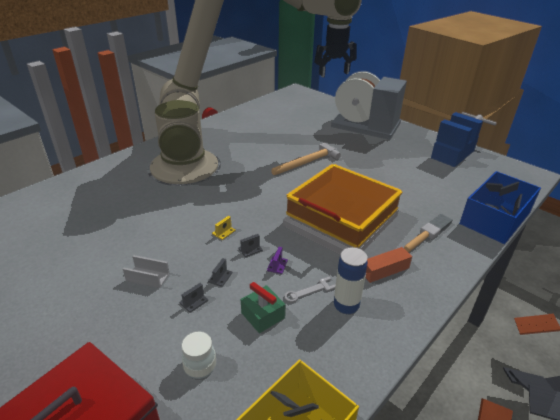

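Dark lugs at top-view pixels (308,238), (347,231) and (379,226). The look-alikes are purple at (306,208) and yellow at (309,273). Key is in the stand at (352,177), and the guard bar is at (258,199). I'll measure these and confirm with one enlarged crop.

```bash
cat > m.py <<'E'
from h import *
def lugs(name):
    im,d,c=load(name); W=cloud(d,c); hsv=cv2.cvtColor(im,cv2.COLOR_RGB2HSV)
    m=((W[...,2]>.03)&(W[...,2]<.055)&(hsv[...,1]<70)&(hsv[...,2]<110)).astype(np.uint8)
    n,L,st,ce=cv2.connectedComponentsWithStats(m)
    for i in range(1,n):
        if st[i,4]>25:
            P=W[L==i]; 
            if not(.2<P[:,0].mean()<.75 and -.5<P[:,1].mean()<.1): continue
            (x,y),(w,h),a=cv2.minAreaRect((P[:,:2]*1000).astype(np.float32))
            print(name,ce[i].round(),'n',st[i,4],'xy',round(x),round(y),'wh',round(w),round(h),'ang',round(a,1),'ztop',np.percentile(P[:,2],[10,50,90]).round(4))
def col(name,lo,hi,zr):
    im,d,c=load(name); W=cloud(d,c); hsv=cv2.cvtColor(im,cv2.COLOR_RGB2HSV)
    m=cv2.inRange(hsv,lo,hi)
    m=((m>0)&(W[...,2]>zr[0])&(W[...,2]<zr[1])).astype(np.uint8)
    n,L,st,ce=cv2.connectedComponentsWithStats(m)
    for i in range(1,n):
        if st[i,4]>40:
            P=W[L==i]; (x,y),(w,h),a=cv2.minAreaRect((P[:,:2]*1000).astype(np.float32))
            if np.hypot(x,y)<900: print(name,ce[i].round(),'n',st[i,4],'xy',round(x),round(y),'wh',round(w),round(h),'ang',round(a,1),'z',np.percentile(P[:,2],[5,50,95]).round(4))
E
python3 - <<'E'
from m import *
for n in('top0','scene0'):
    lugs(n)
    print('red');col(n,(0,140,70),(8,255,255),(.04,.16)); col(n,(172,140,70),(180,255,255),(.04,.16))
    print('green');col(n,(45,80,30),(85,255,255),(.03,.06))
    print('amber');col(n,(10,120,60),(30,255,255),(.06,.12))
im=cv2.imread('pics/top0.png')[150:300,160:440]
cv2.imwrite('pics/crop0.png',cv2.resize(im,None,fx=2.8,fy=2.8,interpolation=cv2.INTER_CUBIC))
E
```

```text
top0 [381. 225.] n 74 xy 504 -355 wh 53 9 ang 89.6 ztop [0.0366 0.0425 0.0468]
top0 [349. 231.] n 66 xy 489 -262 wh 10 52 ang 20.3 ztop [0.0379 0.0424 0.0457]
top0 [308. 238.] n 64 xy 468 -142 wh 51 10 ang 74.6 ztop [0.0375 0.0427 0.0473]
red
top0 [247. 141.] n 100 xy 759 30 wh 87 37 ang 68.5 z [0.0405 0.0432 0.0482]
top0 [460. 190.] n 202 xy 606 -581 wh 175 6 ang 5.7 z [0.0418 0.0555 0.0678]
top0 [354. 176.] n 117 xy 646 -273 wh 68 13 ang 0.3 z [0.0726 0.0813 0.0854]
top0 [260. 199.] n 220 xy 576 1 wh 110 36 ang 4.6 z [0.105  0.1298 0.1361]
green
top0 [352. 178.] n 433 xy 646 -273 wh 70 71 ang 79.5 z [0.0408 0.0471 0.0524]
amber
top0 [213. 204.] n 6779 xy 565 129 wh 235 239 ang 4.8 z [0.0877 0.0939 0.1004]
scene0 [250. 239.] n 122 xy 469 -140 wh 53 15 ang 73.5 ztop [0.0319 0.0406 0.0428]
scene0 [150. 261.] n 94 xy 353 -362 wh 89 7 ang 29.8 ztop [0.0311 0.0349 0.0385]
scene0 [219. 267.] n 118 xy 490 -261 wh 13 55 ang 20.3 ztop [0.0323 0.0406 0.0437]
scene0 [141. 274.] n 95 xy 374 -402 wh 89 6 ang 29.9 ztop [0.031  0.0351 0.0388]
scene0 [192. 291.] n 157 xy 505 -354 wh 51 14 ang 84.9 ztop [0.0322 0.0401 0.0434]
scene0 [262. 303.] n 55 xy 649 -271 wh 23 21 ang 61.2 ztop [0.0383 0.045  0.053 ]
red
scene0 [109.  72.] n 379 xy -723 158 wh 62 48 ang 52.0 z [0.0486 0.1032 0.1539]
scene0 [70. 83.] n 425 xy -723 -21 wh 63 43 ang 50.1 z [0.0466 0.1007 0.1542]
scene0 [319. 208.] n 191 xy 565 7 wh 134 53 ang 3.5 z [0.109  0.1293 0.1327]
scene0 [387. 259.] n 353 xy 765 39 wh 118 41 ang 68.7 z [0.0402 0.0411 0.0429]
scene0 [263. 292.] n 198 xy 648 -273 wh 67 15 ang 1.2 z [0.0739 0.0795 0.0822]
green
scene0 [261. 307.] n 689 xy 646 -273 wh 71 73 ang 78.9 z [0.033  0.0458 0.0483]
amber
scene0 [345. 200.] n 4877 xy 564 120 wh 239 263 ang 4.5 z [0.0679 0.0928 0.0977]
```

View pics/crop0.png

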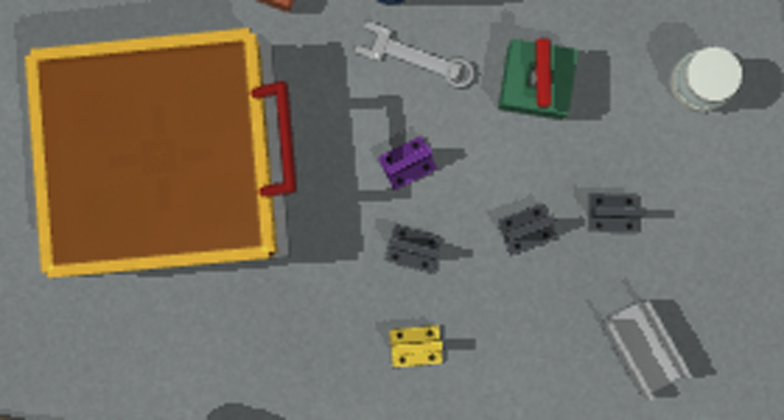

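Crop: three dark steel lugs (webs clear, 4-hole bases); purple and yellow copies are distinct and stay out. I'll refine the guard bar and fixture geometry next.

Run:
```python
from m import *
for n in('top0','scene0'):
    im,d,c=load(n); W=cloud(d,c); h=cv2.cvtColor(im,cv2.COLOR_RGB2HSV)
    m=((h[...,0]<9)|(h[...,0]>171))&(h[...,1]>130)&(W[...,2]>.1)&(W[...,2]<.16)&(abs(W[...,1])<.06)&(W[...,0]>.45)&(W[...,0]<.7)
    P=W[m]*1000; f=np.array([np.cos(.081),np.sin(.081)]); g=np.array([-f[1],f[0]])
    a=P[:,:2]@f; b=P[:,:2]@g; k=b<np.percentile(b,2)+14
    print(n,'b pct',np.percentile(b,[1,10,50,90,99]).round(),'a',np.percentile(a[k],[1,50,99]).round(),'z',np.percentile(P[k,2],[5,25,50,75,95]).round(1))
    mb=(a[k].min()+a[k].max())/2; 
    i,j=np.nonzero(m); print('angle',np.degrees(np.polyfit(P[k,0],P[k,1],1)[0]))
    bb=np.median(b[k]); print('centre',(mb*f+bb*g).round(1))
    y=(h[...,0]>20)&(h[...,0]<32)&(h[...,1]>150)&(h[...,2]>120)&(W[...,2]>.07)&(W[...,2]<.12)&(W[...,1]>-.03)&(W[...,1]<.3)
    Q=W[y]*1000; r=cv2.minAreaRect(Q[:,:2].astype(np.float32)); print('frame',r,np.percentile(Q[:,2],[5,50,95]).round(1))
```

```text
top0 b pct [-64. -62. -56. -37. -29.] a [519. 574. 628.] z [125.3 129.3 131.2 132.7 136.4]
angle 4.86070376054285
centre [577.2 -11.7]
frame ((565.5054931640625, 129.5601348876953), (235.01828002929688, 238.90943908691406), 4.83103609085083) [ 88.6  95.4 102.2]
scene0 b pct [-64. -63. -59. -52. -40.] a [523. 580. 629.] z [124.5 128.1 129.6 131.1 132.9]
angle 5.720024716434297
centre [579.5 -13.2]
frame ((563.5445556640625, 130.71958923339844), (237.7378387451172, 243.1953582763672), 4.843375205993652) [90.3 95.  99.8]
```

```bash
python3 -m pendant '[[[35,-51,0],0.05,0],[[35,-51,0],0.05,0],[[35,-51,0],0.05,0],[[35,-51,0],0.05,0],[[35,-51,0],0.05,0],[[35,-51,0],0.05,0],[[35,-51,0],0.05,0],[[35,-51,0],0.05,0],[[35,-51,0],0.05,0],[[35,-51,0],0.05,0],[[0,0,0],0,0]]' 40
python3 - <<'E'
from h import *
s=env.observe(); y=np.array(s['tool_rot'])[:,1]
print(np.array(s['position'])*1000,np.degrees(np.arctan2(y[1],y[0])),s['grip_width'],s['q'])
E
```

```text
time_s: 1.48
position: [0.5767, -0.0193, 0.2268]
tool_rot: [[-0.995, -0.097, -0.005], [-0.097, 0.995, -0.002], [0.005, -0.002, -1.0]]
ft_force: [0.1, 0.6, -0.0]
grip_width: 0.0425
[576.69764822 -19.28159669 226.84696295] 95.55184222853153 0.042539108494127294 [ -13.57457997   24.84519864   70.14872151   -0.19777154   85.24221894
 -109.10933892]
```

```bash
python3 -m pendant '[[[0,7,-40],-0.01,0],[[0,0,-40],0,0],[[0,0,-30],0,0],[[0,0,-13],0,0],[[0,0,0],0,-1],[[0,0,0],0,-1],[[0,0,0],0,-1],[[0,0,0],0,-1]]' 40
python3 - <<'E'
from h import *
shot('wrist','w1')
E
```

```text
time_s: 2.48
position: [0.5757, -0.0112, 0.1029]
tool_rot: [[-0.996, -0.086, -0.003], [-0.086, 0.996, -0.005], [0.003, -0.005, -1.0]]
ft_force: [0.4, -0.1, -6.0]
grip_width: 0.0104
```

View pics/w1.png

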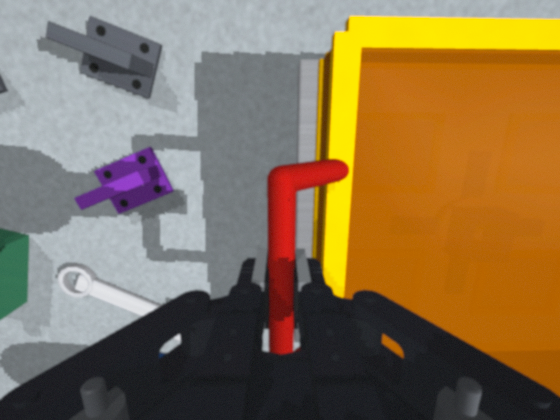

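Bar at (283,260) is between the pads, gripped at 10.4 mm. Now swinging along the arc.

```bash
python3 -m pendant '[[[-1,12.5,30],0,-1],[[-1.4,16,28],0,-1],[[-1.6,19.5,26],0,-1],[[-1.9,22,23.5],0,-1],[[-2,25,21],0,-1],[[0,0,0],0,-1]]' 40
```

```text
time_s: 3.28
position: [0.5671, 0.0904, 0.2324]
tool_rot: [[-0.996, -0.088, -0.005], [-0.088, 0.996, 0.002], [0.005, 0.003, -1.0]]
ft_force: [-0.5, 0.7, 0.7]
grip_width: 0.0106
```

```bash
python3 -m pendant '[[[-2,26,18],0,-1],[[-2.3,28,15],0,-1],[[-2.5,30,11],0,-1],[[-2.6,31,7],0,-1],[[-2.7,32,3],0,-1],[[-2.7,32,-1],0,-1],[[0,0,0],0,-1]]' 40
python3 -m pendant '[[[-2.7,31,-4],0,-1],[[-2.6,30,-8],0,-1],[[-2.6,29,-10],0,-1],[[0,0,0],0,-1]]' 40
```

```text
time_s: 4.15
position: [0.5519, 0.2707, 0.2797]
tool_rot: [[-0.996, -0.084, -0.014], [-0.084, 0.996, -0.004], [0.014, -0.003, -1.0]]
ft_force: [0.4, 3.2, -2.3]
grip_width: 0.0105
time_s: 4.65
position: [0.5449, 0.3559, 0.2568]
tool_rot: [[-0.997, -0.078, -0.016], [-0.078, 0.997, -0.012], [0.017, -0.011, -1.0]]
ft_force: [-1.7, 4.7, 1.0]
grip_width: 0.0103
```

```bash
python3 -m pendant '[[[0,0,0],0,-0.4],[[0,0,0],0,-0.4],[[0,0,10],0,-0.4],[[0,0,30],0,-0.4],[[0,0,30],0,-0.4],[[0,-55,0],-0.1,-0.4],[[0,-55,0],-0.15,-0.2],[[0,-60,0],-0.15,0],[[0,-60,0],-0.15,0],[[0,-60,0],-0.15,0],[[0,-60,0],-0.15,0],[[0,-60,0],-0.15,0]]' 40
python3 -m pendant '[[[-15,-60,0],-0.18,0],[[-15,-60,0],-0.18,0],[[-15,-10,0],-0.15,0],[[-15,0,0],-0.15,0],[[0,0,0],0,0]]' 40
python3 - <<'E'
from h import *
shot('top','top1'); shot('scene','scene1'); 
im=cv2.imread('pics/top1.png')[140:300,130:420]
cv2.imwrite('pics/crop1.png',cv2.resize(im,None,fx=2.7,fy=2.7,interpolation=cv2.INTER_CUBIC))
E
```

```text
time_s: 6.15
position: [0.5438, -0.0692, 0.3411]
tool_rot: [[-0.578, 0.816, -0.005], [0.816, 0.578, -0.002], [0.002, -0.005, -1.0]]
ft_force: [0.9, 0.2, -0.1]
grip_width: 0.043
time_s: 6.78
position: [0.4807, -0.2061, 0.3456]
tool_rot: [[0.075, 0.997, -0.001], [0.997, -0.075, -0.003], [-0.003, -0.001, -1.0]]
ft_force: [-0.0, -0.1, -0.7]
grip_width: 0.0432
```

View pics/crop1.png

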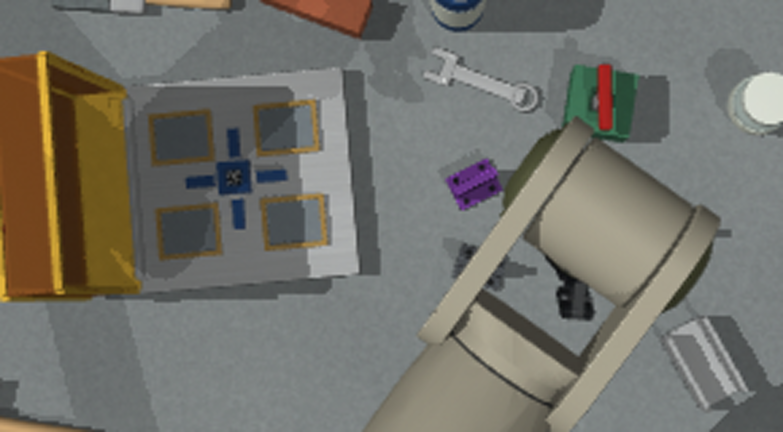

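Guard is open with its hood to the left, nests clear with brass rails at crop pixels (181,136), (287,126), (188,231) and (294,221), blue knob at (234,177). Measuring.

```bash
cat > nest.py <<'E'
from h import *
def nests(n,quiet=False):
    im,d,c=load(n); W=cloud(d,c); h=cv2.cvtColor(im,cv2.COLOR_RGB2HSV)
    reg=(W[...,0]>.40)&(W[...,0]<.72)&(W[...,1]>-.02)&(W[...,1]<.235)
    m=(cv2.inRange(h,(12,70,60),(30,255,255))>0)&reg&(W[...,2]>.015)&(W[...,2]<.045)
    b=(cv2.inRange(h,(100,90,30),(125,255,255))>0)&reg&(W[...,2]>.025)
    m=cv2.morphologyEx(m.astype(np.uint8),cv2.MORPH_CLOSE,np.ones((3,3)))
    k,L,st,ce=cv2.connectedComponentsWithStats(m)
    out=[]
    for i in range(1,k):
        if st[i,4]<40: continue
        v,u=np.nonzero(L==i); P=ray(c,np.c_[u,v],.030)*1000; r=cv2.minAreaRect(P[:,:2].astype(np.float32))
        print(n,'nest',np.round(r[0],1),np.round(r[1],1),round(r[2],1),st[i,4],'zmed',np.nanmedian(W[L==i][:,2]).round(4)); out.append(r[0])
    for nm,lo,hi,z in(('knob',.052,.075,.062),('arms',.028,.05,.040)):
        v,u=np.nonzero(b&(W[...,2]>lo)&(W[...,2]<hi))
        if len(v)>20:
            P=ray(c,np.c_[u,v],z)*1000; r=cv2.minAreaRect(P[:,:2].astype(np.float32)); print(n,nm,np.round(r[0],1),np.round(r[1],1),round(r[2],1),'mean',P.mean(0).round(1),len(v),'z',np.median(W[v,u,2]).round(4))
    return np.array(out)
E
python3 - <<'E'
from nest import *
for n in('top1','scene1'): 
    o=nests(n); print('mean',o.mean(0))
shot('wrist','w2')
E
```

```text
top1 nest [622.1  70.9] [57.6 69.6] 4.8 152 zmed 0.0308
top1 nest [612.5 186.7] [57.4 69.4] 4.8 152 zmed 0.0303
top1 nest [518.5  62.4] [57.7 70. ] 4.1 155 zmed 0.0303
top1 nest [508.9 177.9] [57.2 69.6] 4.9 150 zmed 0.0307
top1 knob [564.4 123.8] [34.2 33.7] 5.3 mean [564.3 123.8  62. ] 108 z 0.0621
top1 arms [564.8 124.3] [82.1 81.4] 50.1 mean [564.2 123.9  40. ] 171 z 0.0416
mean [565.50541687 124.47547531]
scene1 nest [508.7 179.4] [59.3 72.6] 5.0 106 zmed 0.03
scene1 nest [611.9 186.8] [58.3 74.7] 4.9 155 zmed 0.0298
scene1 nest [518.2  63.7] [59.5 72. ] 4.7 157 zmed 0.03
scene1 nest [621.9  72.2] [58.9 72.5] 4.1 170 zmed 0.0301
scene1 knob [568.8 119.7] [38.4 48.9] 7.7 mean [569.3 120.7  62. ] 125 z 0.0612
scene1 arms [565.  125.7] [80.5 80.7] 48.0 mean [565.9 115.8  40. ] 106 z 0.0405
mean [565.16978455 125.52339363]
```

View pics/w2.png

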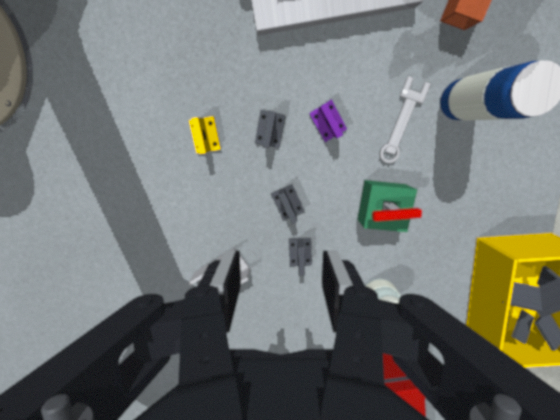

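```bash
cat > lw.py <<'E'
from m import *
def lugw(n,zr=(.034,.052)):
    """dark web tops seen from above: pose by ray at web-top height .042 and by depth"""
    im,d,c=load(n); W=cloud(d,c); h=cv2.cvtColor(im,cv2.COLOR_RGB2HSV)
    m=((h[...,1]<70)&(h[...,2]<120)&(W[...,2]>zr[0])&(W[...,2]<zr[1])&(W[...,1]<.02)).astype(np.uint8)
    k,L,st,ce=cv2.connectedComponentsWithStats(m)
    for i in range(1,k):
        if st[i,4]<40: continue
        P=W[L==i]*1000; r=cv2.minAreaRect(P[:,:2].astype(np.float32))
        if max(r[1])>65 or max(r[1])<40 or min(r[1])>22: continue
        a=r[2] if r[1][0]>r[1][1] else r[2]+90
        print(n,ce[i].round(),'c',np.round(r[0],1),np.round(r[1],1),'web',round(a,1),'ztop',np.percentile(P[:,2],[50,95]).round(1))
E
python3 - <<'E'
from lw import *
for n in('w2',): lugw(n)
s=env.observe(); y=np.array(s['tool_rot'])[:,1]
print(np.array(s['position'])*1000,np.degrees(np.arctan2(y[1],y[0])))
E
```

```text
w2 [268. 129.] c [ 466.9 -140.9] [50.4 10.2] web 74.4 ztop [43.4 44.7]
w2 [287. 206.] c [ 487.2 -260.8] [10.2 51.5] web 110.8 ztop [43.4 44.7]
w2 [301. 259.] c [ 503.4 -352.9] [50.3 10.1] web 88.8 ztop [43.4 44.6]
w2 [544. 276.] c [ 909.  -411.5] [ 5.6 40.3] web 103.9 ztop [45.1 51.2]
w2 [528. 321.] c [ 893.1 -492. ] [17.  41.7] web 107.2 ztop [49.6 51.6]
[ 481.71612521 -205.51904047  344.77046638] -4.0855579314152015
```

```bash
python3 -m pendant '[[[-7,32,-40],-0.1,0],[[-7,32,-50],-0.1,0],[[0,0,-55],0,0],[[0,0,-55],0,0],[[0,0,-50],0,0],[[0,0,-30],0,0],[[0,0,0],0,0]]' 60
python3 - <<'E'
from lw import *
shot('wrist','w3'); lugw('w3')
s=env.observe(); y=np.array(s['tool_rot'])[:,1]
print(np.array(s['position'])*1000,np.degrees(np.arctan2(y[1],y[0])))
E
```

```text
time_s: 7.8
position: [0.4706, -0.1368, 0.058]
tool_rot: [[0.254, 0.967, 0.002], [0.967, -0.254, -0.005], [-0.004, 0.004, -1.0]]
ft_force: [-0.1, -0.1, -0.0]
grip_width: 0.0428
w3 [278. 253.] c [ 467.5 -140.3] [52.  10.3] web 74.4 ztop [43.5 44.6]
[ 471.2052663  -137.22296538   59.212431  ] -14.72581634474308
```

```bash
python3 -m pendant '[[[-3.5,-3.5,-10],-0.015,0],[[0,0,-25],0,0],[[0,0,-10],0,0],[[0,0,0],0,-1],[[0,0,0],0,-1],[[0,0,0],0,-1],[[0,0,0],0,-1]]' 60
python3 -m pendant '[[[0,0,20],0,-1],[[0,0,50],0,-1],[[0,0,40],0,-1],[[0,0,0],0,-1]]' 60
python3 - <<'E'
from lw import *
shot('wrist','w4'); 
s=env.observe(); y=np.array(s['tool_rot'])[:,1]
print(np.array(s['position'])*1000,np.degrees(np.arctan2(y[1],y[0])),s['grip_width'],s['ft_force'])
E
```

```text
time_s: 8.72
position: [0.4706, -0.1428, 0.0184]
tool_rot: [[0.268, 0.963, 0.014], [0.963, -0.268, -0.012], [-0.008, 0.017, -1.0]]
ft_force: [-0.1, 0.0, -1.5]
grip_width: 0.009
time_s: 9.22
position: [0.47, -0.1425, 0.1314]
tool_rot: [[0.268, 0.963, 0.014], [0.963, -0.268, -0.012], [-0.008, 0.016, -1.0]]
ft_force: [-0.7, 0.1, -2.7]
grip_width: 0.0085
[ 469.22554458 -142.03840584  129.76106779] -15.567653301638503 0.009097662524797365 [-0.10028878  0.10291435 -1.96843632]
```

View pics/w4.png

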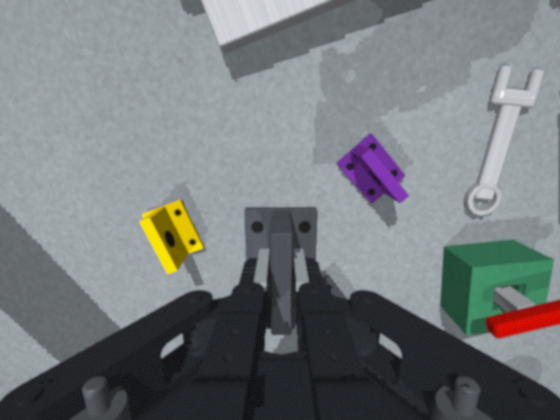

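```bash
python3 -m pendant '[[[7,50,2],0.06,-1],[[7,53,0],0.06,-1],[[7,53,0],0.06,-1],[[7,53,0],0.06,-1],[[6,53,0],0.06,-1],[[6,53,0],0.06,-1],[[0,0,0],0,-1],[[0,0,0],0,-1]]' 60
cat > held.py <<'E'
from nest import *
import sys
def held(n,h0):
    """h0: TCP height above the lug's underside. far edge of held base (dark, nearest to camera rows) by depth"""
    im,d,c=load(n); W=cloud(d,c); hsv=cv2.cvtColor(im,cv2.COLOR_RGB2HSV)
    s=env.observe(); p=np.array(s['position'])*1000; R=np.array(s['tool_rot'])
    zt=p[2]-h0+6
    x=R[:2,0]; x/=np.linalg.norm(x); y=R[:2,1]; y/=np.linalg.norm(y)
    m=(hsv[...,1]<80)&(hsv[...,2]<140)&(abs(W[...,2]*1000-zt)<9); m[330:]=0
    P=W[m]*1000; a=(P[:,:2]-p[:2])@x; b=(P[:,:2]-p[:2])@y
    k=(abs(b)<26)&(abs(a)<40); a,b=a[k],b[k]
    print('pose',p.round(1),'jaw',np.degrees(np.arctan2(y[1],y[0])).round(2),'tool z',R[:,2].round(3),'F',np.round(s['ft_force'],1),'w',round(s['grip_width'],4))
    print('base n',k.sum(),'along x',np.percentile(a,[0.5,2,98,99.5]).round(1),'across',np.percentile(b,[.5,2,98,99.5]).round(1),'z',np.median(P[k,2]).round(1),'exp',round(zt,1))
    return p,x,y,a,b
E
python3 - <<'E'
from held import *
shot('wrist','w5'); held('w5',18.4); nests('w5')
E
```

```text
time_s: 10.28
position: [0.5038, 0.1821, 0.1181]
tool_rot: [[-0.097, 0.995, -0.008], [0.995, 0.097, -0.007], [-0.006, -0.009, -1.0]]
ft_force: [-0.1, -0.0, -2.1]
grip_width: 0.0086
pose [503.8 181.9 118.1] jaw 5.52 tool z [-0.008 -0.007 -1.   ] F [-0.4 -0.3 -2.8] w 0.0086
base n 2390 along x [-1.3 -0.4 27.5 27.7] across [-20.4 -20.   18.4  18.8] z 108.2 exp 105.7
w5 nest [447.4 232.5] [14.7  3.8] 5.6 88 zmed 0.0321
w5 nest [508.1 178.2] [57.1 69.8] 5.1 1069 zmed 0.0315
w5 nest [611.5 186.8] [58.5 70.1] 4.7 2163 zmed 0.0313
w5 nest [636.2 105.7] [13.4 32.3] 64.9 248 zmed 0.0311
w5 knob [562.6 139.8] [36.1 16.3] 5.9 mean [560.4 140.9  62. ] 674 z 0.0623
w5 arms [575.5 137.7] [51.  85.4] 49.6 mean [580.2 146.6  40. ] 1201 z 0.0415
```

View pics/w5.png

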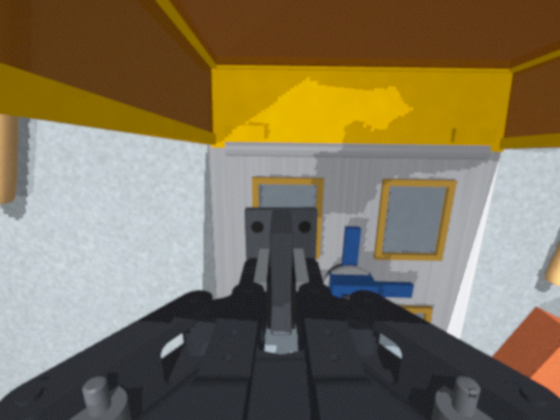

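```bash
python3 -m pendant '[[[5.3,-5.2,-10],-0.01,-1],[[0,0,-25],0,-1],[[0,0,-22],0,-1],[[0,0,0],0,-1],[[0,0,0],0,-1]]' 60
python3 - <<'E'
from held import *
shot('wrist','w6'); held('w6',18.4); nests('w6')
E
```

```text
time_s: 10.95
position: [0.5106, 0.1707, 0.0578]
tool_rot: [[-0.076, 0.997, -0.009], [0.997, 0.076, -0.007], [-0.006, -0.01, -1.0]]
ft_force: [0.1, -0.2, -1.8]
grip_width: 0.009
pose [510.6 170.7  57.9] jaw 4.37 tool z [-0.009 -0.007 -1.   ] F [ 0.  -1.3 -2.2] w 0.0085
base n 2424 along x [-1.5 -0.7 27.2 27.4] across [-20.5 -20.   18.6  19. ] z 48.0 exp 45.5
w6 nest [444.3 232.2] [19.7  3.8] 4.4 192 zmed 0.0327
w6 nest [507.9 178.3] [57.4 69.7] 4.9 2531 zmed 0.0315
w6 nest [611.5 186.9] [59.2 69.8] 4.8 4124 zmed 0.0313
w6 nest [515.6  95.1] [23.2  8.4] 4.9 354 zmed 0.0309
w6 knob [575.6 126.8] [ 5.1 19.4] 56.1 mean [575.3 126.9  62. ] 208 z 0.063
w6 arms [576.8 131.1] [77.9 84.3] 63.3 mean [574.6 155.4  40. ] 1492 z 0.0414
```

```bash
python3 -m pendant '[[[-1.8,6.3,0],0.008,-1],[[0,0,0],0,-1],[[0,0,0],0,-1]]' 60
python3 - <<'E'
from held import *
s=env.observe();print(np.array(s['position'])*1000)
E
```

```text
time_s: 11.38
position: [0.5093, 0.1776, 0.0594]
tool_rot: [[-0.085, 0.996, -0.006], [0.996, 0.085, -0.007], [-0.006, -0.007, -1.0]]
ft_force: [-0.5, -0.2, -1.6]
grip_width: 0.0086
[509.2891674  177.59421792  59.37689523]
```

```bash
python3 -m pendant '[[[0,0,-7],0,-1],[[0,0,-6],0,-1],[[0,0,0],0,-1]]' 60;  python3 -m pendant '[[[0,0,-3],0,-1],[[0,0,0],0,-1]]' 60
```

```text
time_s: 11.75
position: [0.5092, 0.1776, 0.0453]
tool_rot: [[-0.085, 0.996, -0.007], [0.996, 0.085, -0.007], [-0.006, -0.007, -1.0]]
ft_force: [-0.5, 0.6, -2.3]
grip_width: 0.0088
time_s: 12.0
position: [0.5094, 0.1777, 0.0426]
tool_rot: [[-0.085, 0.996, -0.006], [0.996, 0.085, -0.007], [-0.006, -0.007, -1.0]]
ft_force: [-0.3, -0.3, 1.3]
grip_width: 0.0089
```

```bash
python3 -m pendant '[[[0,0,0],0,-0.3],[[0,0,0],0,-0.3],[[0,0,0],0,-0.3],[[0,0,20],0,-0.3],[[0,0,40],0,-0.3],[[0,0,40],0,-0.3],[[-2,-55,0],0.03,0],[[-2,-55,0],0.03,0],[[-3,-55,0],0.03,0],[[-3,-55,0],0.04,0],[[-3,-55,0],0.04,0],[[-3,-55,0],0.04,0]]' 60
python3 -m pendant '[[[-2,-50,0],0.04,0],[[-2,-35,0],0.03,0],[[0,0,0],0,0],[[0,0,0],0,0]]' 60
python3 - <<'E'
from lw import *
from nest import nests
shot('wrist','w7'); lugw('w7'); shot('top','top2')
shot('scene','scene2')
nests('top2')
im,d,c=load('top2'); W=cloud(d,c)*1000
h=cv2.cvtColor(im,cv2.COLOR_RGB2HSV)
m=(h[...,1]<80)&(h[...,2]<120)&(W[...,2]>56)&(W[...,2]<78)&(W[...,0]>460)&(W[...,0]<680)&(W[...,1]>0)&(W[...,1]<230)
print(m.sum(),cv2.minAreaRect(W[m][:,:2].astype(np.float32)),np.median(W[m][:,2]))
s=env.observe(); y=np.array(s['tool_rot'])[:,1]
print(np.array(s['position'])*1000,np.degrees(np.arctan2(y[1],y[0])))
E
```

```text
time_s: 13.5
position: [0.4925, -0.1591, 0.1468]
tool_rot: [[-0.304, 0.953, 0.0], [0.953, 0.304, -0.009], [-0.008, -0.002, -1.0]]
ft_force: [0.8, 1.0, 0.4]
grip_width: 0.0428
time_s: 14.0
position: [0.4872, -0.25, 0.1465]
tool_rot: [[-0.367, 0.93, 0.001], [0.93, 0.367, -0.009], [-0.009, -0.002, -1.0]]
ft_force: [0.4, 0.4, 0.6]
grip_width: 0.0428
w7 [277. 218.] c [ 487.3 -261.3] [ 9.9 51.6] web 110.3 ztop [43.5 44.5]
w7 [258. 307.] c [ 503.5 -353.9] [52.4 10.6] web 89.1 ztop [43.2 44.4]
w7 [ 88. 304.] c [ 347.6 -412.2] [40.6  2.1] web 28.8 ztop [38.7 42.2]
top2 nest [622.1  70.7] [57.6 70. ] 4.8 152 zmed 0.0304
top2 nest [612.5 186.7] [57.4 69.4] 4.8 152 zmed 0.0307
top2 nest [518.6  62.5] [57.6 70.1] 3.8 153 zmed 0.0306
top2 nest [508.9 178. ] [57.5 69.7] 5.4 146 zmed 0.0306
top2 knob [564.6 123.4] [33.9 34.5] 5.3 mean [564.6 123.4  62. ] 110 z 0.0626
top2 arms [564.8 124.3] [82.1 81.4] 50.1 mean [564.6 124.3  40. ] 166 z 0.0419
68 ((535.1458740234375, 149.9391326904297), (36.87009811401367, 116.3907470703125), 44.30527877807617) 67.42657788635242
[ 487.45159606 -249.60447334  146.70195361] 21.602607863839612
```

```bash
python3 -m pendant '[[[0,-12,-20],-0.02,0],[[0,0,-40],0,0],[[0,0,-30],0,0],[[0,0,0],0,0]]' 60
```

```text
time_s: 14.65
position: [0.4888, -0.2585, 0.0559]
tool_rot: [[-0.353, 0.935, 0.003], [0.935, 0.353, -0.011], [-0.011, -0.001, -1.0]]
ft_force: [-0.3, -0.1, 0.4]
grip_width: 0.0429
```

```bash
python3 -m pendant '[[[-1,-2.5,-12],0,0],[[0,0,-16],0,0],[[0,0,-9],0,0],[[0,0,0],0,0],[[0,0,0],0,-1],[[0,0,0],0,-1],[[0,0,0],0,-1],[[0,0,0],0,-1]]' 60
python3 -m pendant '[[[0,0,20],0,-1],[[0,0,50],0,-1],[[0,0,40],0,-1],[[0,0,0],0,-1]]' 60
```

```text
time_s: 15.65
position: [0.4899, -0.2619, 0.0222]
tool_rot: [[-0.355, 0.935, 0.01], [0.935, 0.355, -0.016], [-0.019, 0.003, -1.0]]
ft_force: [0.0, -0.1, -0.6]
grip_width: 0.0086
time_s: 16.15
position: [0.4891, -0.2612, 0.1344]
tool_rot: [[-0.355, 0.935, 0.008], [0.935, 0.355, -0.014], [-0.016, 0.002, -1.0]]
ft_force: [0.3, 0.3, -2.7]
grip_width: 0.0087
```

```bash
python3 -m pendant '[[[15,55,0],-0.03,-1],[[15,56,0],-0.035,-1],[[15,56,0],-0.035,-1],[[15,56,0],-0.035,-1],[[15,56,0],-0.035,-1],[[16,56,0],-0.035,-1],[[16,56,0],-0.035,-1],[[16,54,0],-0.035,-1],[[0,0,0],0,-1],[[0,0,0],0,-1]]' 60
python3 - <<'E'
from held import *
shot('wrist','w8'); held('w8',22.2); nests('w8')
E
```

```text
time_s: 17.4
position: [0.6084, 0.198, 0.1193]
tool_rot: [[-0.075, 0.997, -0.016], [0.997, 0.075, -0.013], [-0.012, -0.017, -1.0]]
ft_force: [-0.2, 0.1, -0.5]
grip_width: 0.0086
pose [608.3 197.9 119.4] jaw 4.3 tool z [-0.016 -0.013 -1.   ] F [-0.8  0.  -3.2] w 0.0087
base n 2430 along x [-3.5 -2.5 27.  27.1] across [-20.4 -19.9  18.3  18.8] z 105.1 exp 103.2
w8 nest [445.5 232.2] [14.3  3.9] 4.5 84 zmed 0.0327
w8 nest [611.6 187.2] [57.2 68.8] 4.6 946 zmed 0.0315
w8 nest [507.9 177.7] [58.7 69.8] 4.7 1706 zmed 0.0315
w8 nest [491.2  94.5] [15.2  5.5] 35.6 60 zmed 0.031
w8 knob [562.7 141.4] [31.4 14.1] 5.0 mean [562.2 142.6  62. ] 375 z 0.06
w8 arms [538.3 147.7] [76.6 46.5] 21.6 mean [547.4 147.3  40. ] 1001 z 0.0415
```

```bash
python3 -m pendant '[[[4,-10,-10],0.005,-1],[[0,0,-25],0,-1],[[0,0,-20],0,-1],[[0,0,0],0,-1],[[0,0,0],0,-1]]' 60
python3 - <<'E'
from held import *
shot('wrist','w9'); held('w9',22.2); nests('w9')
E
```

```text
time_s: 18.08
position: [0.6129, 0.1801, 0.0615]
tool_rot: [[-0.074, 0.997, -0.018], [0.997, 0.074, -0.014], [-0.012, -0.019, -1.0]]
ft_force: [-0.2, 0.1, -1.8]
grip_width: 0.0085
pose [612.9 180.1  61.4] jaw 4.22 tool z [-0.018 -0.014 -1.   ] F [-0.6 -0.3 -1.9] w 0.0088
base n 2473 along x [-3.7 -2.8 26.9 27. ] across [-20.5 -20.1  18.6  19. ] z 47.2 exp 45.2
w9 nest [448.  232.4] [9.  4.5] 0.3 107 zmed 0.0326
w9 nest [611.5 186.9] [57.5 69.8] 4.9 2458 zmed 0.0315
w9 nest [507.9 178.1] [59.5 69.9] 4.9 2609 zmed 0.0315
w9 nest [489.6  95.3] [10.5  2.7] 33.2 40 zmed 0.0299
w9 nest [617.4 103.8] [22.2  7.7] 5.2 320 zmed 0.0311
w9 knob [552.9 122.2] [18.7  5.3] 43.2 mean [553.1 122.2  62. ] 191 z 0.0632
w9 arms [544.7 142. ] [87.3 32. ] 49.1 mean [549.2 152.   40. ] 1493 z 0.0415
```

```bash
python3 -m pendant '[[[-0.5,5.9,0],0.011,-1],[[0,0,0],0,-1],[[0,0,0],0,-1]]' 60; python3 -m pendant '[[[0,0,-6],0,-1],[[0,0,0],0,-1]]' 60
```

```text
time_s: 18.5
position: [0.6129, 0.1866, 0.0631]
tool_rot: [[-0.086, 0.996, -0.015], [0.996, 0.086, -0.014], [-0.012, -0.016, -1.0]]
ft_force: [0.3, 0.0, -1.8]
grip_width: 0.0086
time_s: 18.75
position: [0.6129, 0.1866, 0.0567]
tool_rot: [[-0.086, 0.996, -0.015], [0.996, 0.086, -0.014], [-0.012, -0.016, -1.0]]
ft_force: [-0.1, -1.0, -1.9]
grip_width: 0.0087
```

```bash
python3 -m pendant '[[[0,0,-5],0,-1],[[0,0,-3],0,-1],[[0,0,-2],0,-1],[[0,0,0],0,-1]]' 60
```

```text
time_s: 19.25
position: [0.613, 0.1867, 0.0474]
tool_rot: [[-0.086, 0.996, -0.014], [0.996, 0.086, -0.014], [-0.012, -0.015, -1.0]]
ft_force: [0.3, 0.0, -2.3]
grip_width: 0.0082
```

```bash
python3 -m pendant '[[[0,0,-1.5],0,-1],[[0,0,0],0,-1],[[0,0,0],0,-0.3],[[0,0,0],0,-0.3],[[0,0,0],0,-0.3],[[0,0,20],0,-0.3],[[0,0,40],0,-0.3],[[0,0,40],0,-0.3]]' 60
python3 -m pendant '[[[-11,-55,0],-0.01,0],[[-11,-55,0],-0.01,0],[[-11,-55,0],-0.01,0],[[-11,-55,0],-0.01,0],[[-11,-55,0],-0.01,0],[[-11,-55,0],-0.01,0],[[-11,-55,0],-0.01,0],[[-11,-55,0],-0.01,0],[[-11,-45,0],-0.01,0],[[-11,-40,0],-0.01,0],[[0,0,0],0,0],[[0,0,0],0,0]]' 60
python3 - <<'E'
from lw import *
from nest import nests
shot('wrist','w10'); lugw('w10'); shot('top','top3'); shot('scene','scene3')
s=env.observe(); y=np.array(s['tool_rot'])[:,1]
print(np.array(s['position'])*1000,np.degrees(np.arctan2(y[1],y[0])))
E
```

```text
time_s: 20.25
position: [0.6117, 0.1865, 0.1459]
tool_rot: [[-0.086, 0.996, -0.02], [0.996, 0.086, -0.014], [-0.013, -0.021, -1.0]]
ft_force: [-0.0, -0.1, 0.4]
grip_width: 0.03
time_s: 21.75
position: [0.4975, -0.3542, 0.1494]
tool_rot: [[0.016, 1.0, -0.011], [1.0, -0.016, -0.013], [-0.014, -0.01, -1.0]]
ft_force: [-0.2, -0.2, -0.9]
grip_width: 0.0425
w10 [290. 205.] c [ 503.7 -354.2] [52.1  9.8] web 89.3 ztop [43.5 44.5]
w10 [131. 263.] c [ 351.5 -409.9] [41.5  0.5] web 28.7 ztop [38.9 41.8]
[ 497.85689595 -353.65545046  149.55243913] -0.8351790271164308
```

```bash
python3 -m pendant '[[[5,0,-20],0,0],[[0,0,-40],0,0],[[0,0,-30],0,0],[[0,0,0],0,0]]' 60
python3 -m pendant '[[[0,0,-15],0,0],[[0,0,-16],0,0],[[0,0,-7],0,0],[[0,0,0],0,0]]' 60
python3 - <<'E'
from m import *
from nest import nests
im,d,c=load('top3'); 
cv2.imwrite('pics/crop3.png',cv2.resize(im[150:290,130:300,::-1],None,fx=4,fy=4,interpolation=cv2.INTER_CUBIC))
E
```

```text
time_s: 22.4
position: [0.505, -0.35, 0.0589]
tool_rot: [[0.009, 1.0, -0.008], [1.0, -0.009, -0.016], [-0.016, -0.008, -1.0]]
ft_force: [-0.0, 0.1, 1.0]
grip_width: 0.0428
time_s: 22.9
position: [0.5064, -0.3501, 0.0213]
tool_rot: [[0.008, 1.0, -0.005], [1.0, -0.008, -0.019], [-0.019, -0.005, -1.0]]
ft_force: [0.5, -0.5, 0.8]
grip_width: 0.0427
```

View pics/crop3.png

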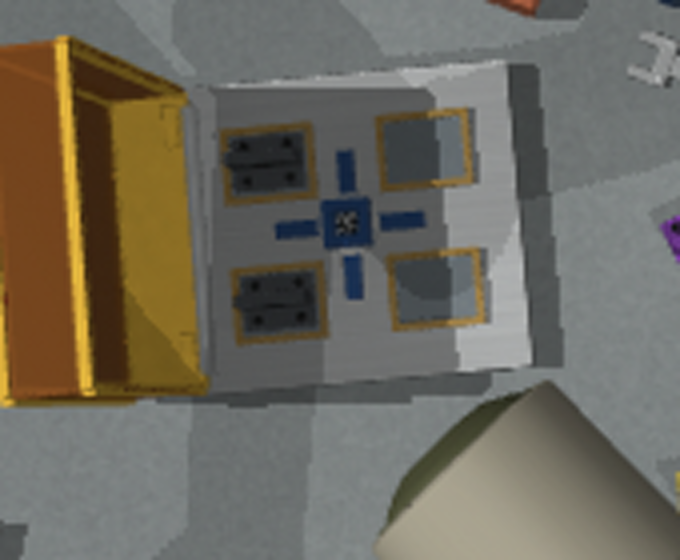

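```bash
python3 -m pendant '[[[0,0,0],0,-1],[[0,0,0],0,-1],[[0,0,0],0,-1],[[0,0,0],0,-1],[[0,0,20],0,-1],[[0,0,50],0,-1],[[0,0,30],0,-1]]' 60
python3 -m pendant '[[[1,50,0],0.01,-1],[[2,55,0],0.01,-1],[[2,55,0],0.01,-1],[[2,55,0],0.01,-1],[[2,55,0],0.01,-1],[[2,55,0],0.01,-1],[[1,55,0],0.01,-1],[[0,35,0],0.02,-1],[[0,0,0],0,-1],[[0,0,0],0,-1]]' 60
python3 - <<'E'
from held import *
shot('wrist','w11'); held('w11',21.5); nests('w11')
E
```

```text
time_s: 23.78
position: [0.5053, -0.3493, 0.122]
tool_rot: [[0.008, 1.0, -0.009], [1.0, -0.008, -0.015], [-0.015, -0.009, -1.0]]
ft_force: [-0.3, -0.5, -2.3]
grip_width: 0.0083
time_s: 25.02
position: [0.5162, 0.0767, 0.1251]
tool_rot: [[-0.083, 0.997, -0.0], [0.996, 0.083, -0.02], [-0.019, -0.002, -1.0]]
ft_force: [-0.3, -0.5, -1.7]
grip_width: 0.0088
pose [516.1  76.6 125.1] jaw 4.73 tool z [-0.    -0.019 -1.   ] F [-0.9 -0.3 -1.2] w 0.0088
base n 2051 along x [-3.7 -2.6 22.3 22.4] across [-20.  -19.4  18.8  19.1] z 110.7 exp 109.6
w11 nest [507.9 178.5] [57.3 68.4] 4.8 2400 zmed 0.0315
w11 nest [611.4 187.2] [58.5 68.3] 4.8 2073 zmed 0.0314
w11 nest [515.6  86.2] [56.9 22.4] 4.8 742 zmed 0.0314
w11 nest [621.2  71.2] [58.5 70. ] 4.9 2008 zmed 0.0312
w11 knob [563.7 124.9] [36.3 33.9] 4.8 mean [563.9 125.2  62. ] 2118 z 0.0632
w11 arms [564.6 124.9] [84.8 84.8] 49.2 mean [564.1 128.1  40. ] 2767 z 0.0416
```

```bash
python3 -m pendant '[[[1,-5,-10],0,-1],[[0,0,-25],0,-1],[[0,0,-25],0,-1],[[0,0,0],0,-1],[[0,0,0],0,-1]]' 60
python3 - <<'E'
from held import *
shot('wrist','w12'); held('w12',21.5); nests('w12')
E
```

```text
time_s: 25.7
position: [0.5179, 0.0662, 0.0625]
tool_rot: [[-0.075, 0.997, -0.0], [0.997, 0.075, -0.02], [-0.02, -0.002, -1.0]]
ft_force: [0.3, 1.1, -2.0]
grip_width: 0.0086
pose [517.8  66.2  62.5] jaw 4.33 tool z [-0.   -0.02 -1.  ] F [ 1.   0.8 -1.5] w 0.0085
base n 2081 along x [-3.8 -2.9 22.  22.2] across [-20.2 -19.8  18.9  19.3] z 48.1 exp 47.0
w12 nest [508.5 170.3] [57.9 52.8] 4.4 3143 zmed 0.0315
w12 nest [612.1 178.5] [59.2 52.3] 4.8 2524 zmed 0.0314
w12 nest [517.3  66.8] [58.  61.9] 4.0 2137 zmed 0.0315
w12 nest [621.2  71.1] [59.4 70.1] 4.5 3681 zmed 0.0312
w12 knob [563.5 124.4] [37.2 33.9] 4.4 mean [563.9 125.2  62. ] 4567 z 0.0633
w12 arms [564.7 124.9] [85.5 85.7] 49.2 mean [563.5 129.3  40. ] 5490 z 0.0416
```

```bash
python3 -m pendant '[[[0,0.5,-6],0.008,-1],[[0,0,0],0,-1],[[0,0,-5],0,-1],[[0,0,0],0,-1]]' 60
python3 -m pendant '[[[0,0,-3],0,-1],[[0,0,-2],0,-1],[[0,0,-1],0,-1],[[0,0,0],0,-1]]' 60
```

```text
time_s: 26.25
position: [0.5185, 0.0666, 0.0522]
tool_rot: [[-0.084, 0.996, 0.003], [0.996, 0.084, -0.02], [-0.02, 0.001, -1.0]]
ft_force: [0.7, 0.8, -1.5]
grip_width: 0.0087
time_s: 26.75
position: [0.5187, 0.0667, 0.0471]
tool_rot: [[-0.084, 0.996, 0.004], [0.996, 0.084, -0.021], [-0.021, 0.002, -1.0]]
ft_force: [-0.3, -0.2, -1.8]
grip_width: 0.0088
```

```bash
python3 -m pendant '[[[0,0,-1],0,-1],[[0,0,0],0,-0.3],[[0,0,0],0,-0.3],[[0,0,0],0,-0.3],[[0,0,20],0,-0.3],[[0,0,45],0,-0.3],[[0,0,50],0,-0.3]]' 60
python3 -m pendant '[[[14,-38,5],0.165,0],[[14,-38,5],0.165,0],[[14,-38,0],0.165,0],[[14,-38,0],0.165,0],[[14,-38,0],0.165,0],[[14,-38,0],0.165,0],[[14,-38,0],0.165,0],[[14,-38,0],0.165,0],[[14,-38,0],0.165,0],[[0,0,0],0,0],[[0,0,0],0,0]]' 60
python3 - <<'E'
from m import *
shot('wrist','w13'); shot('scene','scene4'); shot('top','top4')
for n in('w13','scene4','top4'):
    print('red');col(n,(0,140,70),(8,255,255),(.065,.095)); col(n,(172,140,70),(180,255,255),(.065,.095))
    print('green');col(n,(45,80,30),(85,255,255),(.03,.06))
s=env.observe(); y=np.array(s['tool_rot'])[:,1]
print(np.array(s['position'])*1000,np.degrees(np.arctan2(y[1],y[0])),s['q'])
E
```

```text
time_s: 27.62
position: [0.5172, 0.0666, 0.1612]
tool_rot: [[-0.084, 0.996, -0.003], [0.996, 0.084, -0.02], [-0.02, -0.005, -1.0]]
ft_force: [0.3, -0.5, -0.2]
grip_width: 0.0299
time_s: 29.0
position: [0.6466, -0.2862, 0.1729]
tool_rot: [[-0.999, -0.049, 0.02], [-0.049, 0.999, 0.005], [-0.021, 0.004, -1.0]]
ft_force: [0.4, 0.8, -0.1]
grip_width: 0.0428
red
w13 [296. 207.] n 1260 xy 644 -273 wh 69 14 ang 0.3 z [0.0795 0.0812 0.0824]
green
w13 [294. 195.] n 4018 xy 645 -273 wh 70 70 ang 80.2 z [0.0454 0.0474 0.0486]
red
scene4 [110.  77.] n 94 xy -728 167 wh 47 56 ang 84.6 z [0.0672 0.0808 0.0939]
scene4 [71. 88.] n 102 xy -727 -20 wh 65 40 ang 44.4 z [0.0675 0.0796 0.0932]
scene4 [263. 292.] n 198 xy 648 -272 wh 69 16 ang 1.9 z [0.0736 0.0794 0.0819]
green
scene4 [261. 307.] n 698 xy 647 -272 wh 72 72 ang 80.7 z [0.0332 0.0458 0.0483]
red
green
top4 [360. 178.] n 71 xy 642 -297 wh 21 32 ang 87.7 z [0.0406 0.0478 0.0533]
[ 646.71057382 -285.67101432  173.4720296 ] 92.87400870988436 [ -33.72566073   39.884765     51.47950843    0.88416767   87.78567895
 -126.62514165]
```

View pics/w13.png

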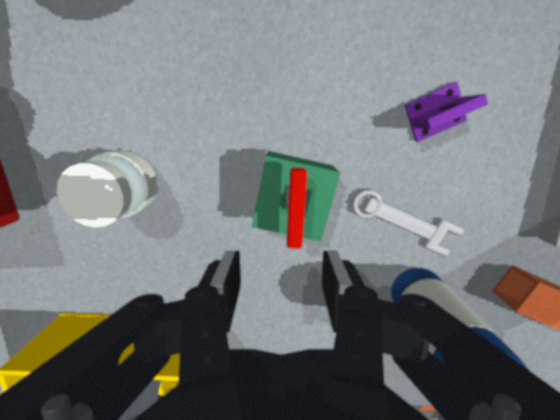

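```bash
python3 -m pendant '[[[-2,13,-20],-0.045,0],[[0,0,-35],0,0],[[0,0,-25],0,0],[[0,0,0],0,0],[[0,0,0],0,0]]' 60
python3 - <<'E'
from m import *
shot('wrist','w14')
col('w14',(0,140,70),(8,255,255),(.065,.095)); col('w14',(172,140,70),(180,255,255),(.065,.095))
s=env.observe(); y=np.array(s['tool_rot'])[:,1]
print(np.array(s['position'])*1000,np.degrees(np.arctan2(y[1],y[0])))
E
```

```text
time_s: 29.78
position: [0.6453, -0.2685, 0.0954]
tool_rot: [[-1.0, -0.006, 0.025], [-0.006, 1.0, 0.001], [-0.025, 0.001, -1.0]]
ft_force: [-0.6, 0.3, 0.9]
grip_width: 0.0427
w14 [273. 244.] n 2452 xy 645 -274 wh 69 13 ang 0.5 z [0.0795 0.0813 0.0824]
[ 645.24481115 -268.52833509   95.34710786] 90.32336753271933
```

```bash
python3 -m pendant '[[[0,-5,-15],0,0],[[0,0,-20],0,0],[[0,0,-5],0,0],[[0,0,0],0,0],[[0,0,0],0,-1],[[0,0,0],0,-1],[[0,0,0],0,-1],[[0,0,0],0,-1]]' 90
python3 -m pendant '[[[0,0,10],0,-1],[[0,0,20],0,-1],[[0,0,30],0,-1],[[0,0,50],0,-1],[[0,0,0],0,-1]]' 90
```

```text
time_s: 30.82
position: [0.6462, -0.2753, 0.0568]
tool_rot: [[-1.0, -0.005, 0.03], [-0.005, 1.0, -0.002], [-0.03, -0.002, -1.0]]
ft_force: [-0.2, -0.9, -2.3]
grip_width: 0.0126
time_s: 31.45
position: [0.646, -0.2751, 0.1728]
tool_rot: [[-1.0, -0.005, 0.031], [-0.005, 1.0, -0.003], [-0.031, -0.003, -1.0]]
ft_force: [-0.1, 0.3, -2.1]
grip_width: 0.0121
```

```bash
python3 -m pendant '[[[-10,48,0],0.01,-1],[[-10,50,0],0.01,-1],[[-10,50,0],0.01,-1],[[-10,50,0],0.01,-1],[[-10,50,0],0.01,-1],[[-10,50,0],0.01,-1],[[-10,50,0],0.01,-1],[[-10,45,0],0.01,-1],[[0,0,0],0,-1],[[0,0,0],0,-1]]' 90
python3 - <<'E'
from nest import *
shot('wrist','w15'); shot('scene','scene5')
s=env.observe(); R=np.array(s['tool_rot']);y=R[:,1]
print(np.array(s['position'])*1000,np.degrees(np.arctan2(y[1],y[0])),R[:,2],s['q'],s['grip_width'])
nests('w15')
im,d,c=load('scene5'); a=im[110:290,260:460,::-1]
b=cv2.imread('pics/w15.png')
cv2.imwrite('pics/crop5.png',np.hstack([cv2.resize(a,(460,414),interpolation=cv2.INTER_CUBIC),cv2.resize(b,(335,414)) [:, :]]))
E
```

```text
time_s: 32.7
position: [0.5586, 0.1294, 0.1695]
tool_rot: [[-0.996, -0.086, 0.025], [-0.086, 0.996, 0.001], [-0.025, -0.001, -1.0]]
ft_force: [-0.1, 0.1, -1.6]
grip_width: 0.0124
[558.81199494 128.87598478 169.51637118] 94.89054264314599 [ 0.02533292  0.0011094  -0.99967845] [ 1.14793550e+00  2.64143309e+01  7.74743607e+01  3.57465070e-02
  7.46587036e+01 -9.37523931e+01] 0.011978994107220439
w15 nest [446.1 234. ] [ 9.9 18.3] 68.8 178 zmed 0.0329
w15 nest [517.9  62.3] [58.  70.4] 5.0 1489 zmed 0.0313
w15 nest [507.6 178.4] [56.1 69.3] 5.0 1406 zmed 0.0314
w15 nest [620.8  70.9] [58.2 70.4] 5.0 1130 zmed 0.0312
w15 nest [601.1 186.1] [36.9 69.5] 5.0 665 zmed 0.0313
w15 nest [637.8 202.8] [ 1.2 38.6] 5.0 63 zmed 0.0315
w15 knob [562.8 124.4] [36.2 33.1] 5.0 mean [556.3 120.9  62. ] 737 z 0.0633
w15 arms [540.4 123.1] [ 60.3 109.6] 4.2 mean [551.5 124.1  40. ] 1268 z 0.0415
```

View pics/crop5.png

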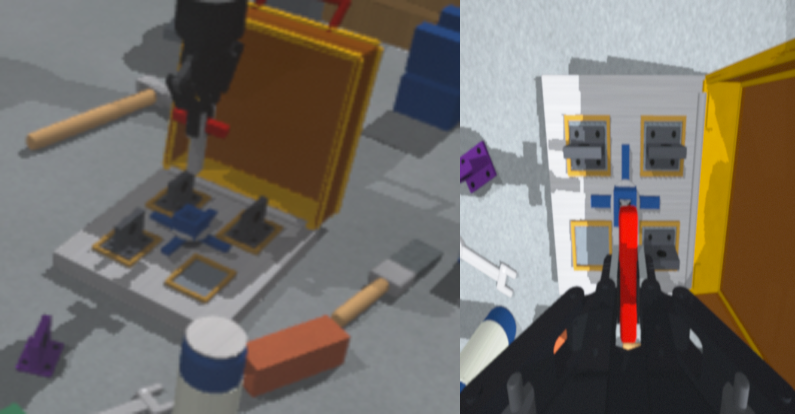

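```bash
cat > key.py <<'E'
from h import *
def shaft(n,zlo,zhi,ctr,rad=30):
    im,d,c=load(n); W=cloud(d,c)*1000; h=cv2.cvtColor(im,cv2.COLOR_RGB2HSV)
    m=(h[...,1]<60)&(h[...,2]>70)&(W[...,2]>zlo)&(W[...,2]<zhi)&(np.hypot(W[...,0]-ctr[0],W[...,1]-ctr[1])<rad)
    P=W[m]; print('n',m.sum())
    if m.sum()<20: return
    for z in np.arange(zlo,zhi,8):
        k=(P[:,2]>=z)&(P[:,2]<z+8)
        if k.sum()>4: print(round(z+4),k.sum(),P[k].mean(0).round(1),'min',P[k].min(0).round(1),'max',P[k].max(0).round(1))
    vv,uu=np.nonzero(m); print('px rows',vv.min(),vv.max(),'tip cols',uu[vv>=vv.max()-1],'zmin',P[:,2].min())
    for r in np.unique(vv): print(r,uu[vv==r].min(),uu[vv==r].max(),end='; ')
    print()
def bar(n):
    im,d,c=load(n); W=cloud(d,c)*1000; h=cv2.cvtColor(im,cv2.COLOR_RGB2HSV)
    s=env.observe(); p=np.array(s['position'])*1000; R=np.array(s['tool_rot'])
    m=((h[...,0]<8)|(h[...,0]>172))&(h[...,1]>140)&(np.linalg.norm(W-p,axis=-1)<80)
    P=W[m]; top=P[P[:,2]>np.percentile(P[:,2],60)-5]; r=cv2.minAreaRect(P[:,:2].astype(np.float32))
    A=np.c_[top[:,:2]-p[:2],np.ones(len(top))]; co=np.linalg.lstsq(A,top[:,2],rcond=None)[0]
    T=(P-p)@R
    print('bar rect',r,'slope x,y',co.round(4),'tool x range',np.percentile(T[:,0],[.5,99.5]).round(1),'tool y',np.percentile(T[:,1],[.5,99.5]).round(1),'z',np.median(T[:,2]).round(1))
E
python3 - <<'E'
from key import *
bar('w15'); shaft('scene5',105,180,(559,129),35)
E
```

```text
bar rect ((558.585693359375, 111.22944641113281), (69.59906768798828, 49.313907623291016), 4.489758491516113) slope x,y [ 2.050000e-02 -1.497000e-01  1.946103e+02] tool x range [-32.8  35.6] tool y [-6.3  6.9] z -24.9
n 103
125 14 [561.2 125.5 125.4] min [553.9 121.9 121.1] max [565.9 134.5 129. ]
133 15 [561.2 125.7 133.1] min [555.7 122.4 129.5] max [567.2 135.8 136.7]
141 16 [560.6 127.  141. ] min [552.9 122.1 137. ] max [565.8 136.6 144.1]
149 18 [561.5 126.3 149.1] min [552.6 120.4 145.2] max [566.8 136.2 152.8]
157 18 [560.5 126.3 157. ] min [551.8 122.7 153.1] max [566.1 134.8 160.6]
165 11 [562.2 126.9 164.3] min [552.7 121.4 161.2] max [566.8 138.3 168.1]
173 10 [564.8 120.1 173. ] min [554.5 114.7 169.6] max [571.4 134.3 176.2]
px rows 169 185 tip cols [342 343 344 345 346 343 344 345] zmin 121.09104728541887
169 342 349; 170 343 349; 171 343 349; 172 343 348; 173 342 348; 174 342 348; 175 342 348; 176 342 348; 177 342 348; 178 342 348; 179 342 347; 180 342 347; 181 342 347; 182 342 347; 183 341 346; 184 342 346; 185 343 345;
```

```bash
python3 -m pendant '[[[6,-4,-12],0,-1],[[0,0,-18],0,-1],[[0,0,-15],0,-1],[[0,0,0],0,-1],[[0,0,0],0,-1]]' 90
python3 - <<'E'
from key import *
shot('wrist','w16');shot('scene','scene6')
s=env.observe(); R=np.array(s['tool_rot']);y=R[:,1]
p=np.array(s['position'])*1000;print(p,np.degrees(np.arctan2(y[1],y[0])),R[:,2])
bar('w16');shaft('scene6',66,120,p[:2],35)
E
```

```text
time_s: 33.42
position: [0.5669, 0.1199, 0.1206]
tool_rot: [[-0.997, -0.079, 0.024], [-0.079, 0.997, 0.0], [-0.024, -0.001, -1.0]]
ft_force: [0.1, -0.4, -1.2]
grip_width: 0.0124
[566.75530042 120.19804139 120.82095556] 94.55230734516125 [ 2.43174480e-02  4.07074488e-04 -9.99704204e-01]
bar rect ((563.5040893554688, 116.75244140625), (54.52894973754883, 61.14810562133789), 59.393035888671875) slope x,y [ 9.300000e-03 -2.280000e-02  1.456545e+02] tool x range [-32.5  35.3] tool y [-7.1  6.3] z -24.8
n 94
78 17 [568.9 117.9  77.4] min [560.8 113.5  74.5] max [574.7 129.1  81.3]
86 17 [568.7 116.7  86.3] min [560.  112.1  82.1] max [575.7 127.2  89.7]
94 17 [569.5 118.1  93.5] min [559.  113.3  90.4] max [574.1 129.   96.6]
102 18 [570.  117.2 102.7] min [562.3 110.6  98.2] max [574.7 128.2 105.9]
110 16 [568.8 116.3 110.6] min [561.2 112.4 107.1] max [575.  123.4 113.7]
118 7 [572.  117.1 116.5] min [564.8 113.1 114.4] max [575.2 124.2 119. ]
px rows 188 203 tip cols [341 342 343 344 343] zmin 68.74639421793027
188 347 347; 189 341 347; 190 341 347; 191 341 347; 192 341 347; 193 341 347; 194 341 347; 195 340 347; 196 340 346; 197 340 346; 198 340 346; 199 340 346; 200 340 346; 201 340 345; 202 341 344; 203 343 343;
```

```bash
python3 -m pendant '[[[-1.6,4.6,0],0,-1],[[0,0,0],0,-1],[[0,0,0],0,-1]]' 90;  python3 -m pendant '[[[0,0,-8],0,-1],[[0,0,-6],0,-1],[[0,0,0],0,-1]]' 90
```

```text
time_s: 33.9
position: [0.5654, 0.1253, 0.1218]
tool_rot: [[-0.996, -0.08, 0.026], [-0.08, 0.997, 0.0], [-0.026, -0.002, -1.0]]
ft_force: [0.4, 0.6, -1.5]
grip_width: 0.0125
time_s: 34.28
position: [0.5652, 0.1253, 0.1066]
tool_rot: [[-0.996, -0.08, 0.026], [-0.08, 0.997, 0.0], [-0.026, -0.002, -1.0]]
ft_force: [0.1, 0.3, -2.0]
grip_width: 0.0122
```

```bash
python3 -m pendant '[[[0,0,-4],0,-1],[[0,0,-4],0,-1],[[0,0,0],0,-1]]' 90;  python3 -m pendant '[[[0,0,-2],0,-1],[[0,0,0],0,-1]]' 90
```

```text
time_s: 34.65
position: [0.5652, 0.1252, 0.0979]
tool_rot: [[-0.996, -0.08, 0.026], [-0.08, 0.997, 0.0], [-0.026, -0.002, -1.0]]
ft_force: [0.1, -0.5, -1.5]
grip_width: 0.0126
time_s: 34.9
position: [0.5653, 0.1253, 0.0959]
tool_rot: [[-0.996, -0.08, 0.026], [-0.08, 0.997, 0.0], [-0.026, -0.002, -1.0]]
ft_force: [-0.4, 0.0, -2.1]
grip_width: 0.0123
```

```bash
python3 -m pendant '[[[0,0,0],-0.1,-1],[[0,0,0],-0.1,-1],[[0,0,0],-0.1,-1],[[0,0,0],-0.1,-1],[[0,0,0],0,-1]]' 90;  python3 -m pendant '[[[0,0,0],-0.1,-1],[[0,0,0],-0.1,-1],[[0,0,0],0,-1]]' 90; python3 -c "
from h import *
print(env.observe()['wrist_torque'])"
```

```text
time_s: 35.52
position: [0.5652, 0.1246, 0.0961]
tool_rot: [[-0.945, 0.325, 0.024], [0.325, 0.946, -0.011], [-0.026, -0.003, -1.0]]
ft_force: [0.5, 0.3, -2.5]
grip_width: 0.0119
time_s: 35.9
position: [0.5651, 0.1245, 0.0962]
tool_rot: [[-0.863, 0.505, 0.021], [0.505, 0.863, -0.016], [-0.026, -0.003, -1.0]]
ft_force: [-0.2, -0.2, -2.3]
grip_width: 0.0119
[-0.04449608 -0.02789556  0.10289884]
```

```bash
python3 -m pendant '[[[0,0,0],-0.1,-1],[[0,0,0],-0.1,-1],[[0,0,0],-0.1,-1],[[0,0,0],0,-1]]' 90; python3 -m pendant '[[[0,0,0],-0.06,-1],[[0,0,0],-0.06,-1],[[0,0,0],0,-1]]' 90
python3 - <<'E'
from h import *
s=env.observe();print(s['wrist_torque'],np.degrees(np.arctan2(*np.array(s['tool_rot'])[[1,0],1])))
E
```

```text
time_s: 36.4
position: [0.565, 0.1245, 0.0961]
tool_rot: [[-0.68, 0.733, 0.015], [0.733, 0.68, -0.021], [-0.026, -0.004, -1.0]]
ft_force: [0.2, -0.6, -2.7]
grip_width: 0.0121
time_s: 36.78
position: [0.5649, 0.1244, 0.0961]
tool_rot: [[-0.596, 0.803, 0.012], [0.803, 0.596, -0.023], [-0.026, -0.004, -1.0]]
ft_force: [-0.5, 0.0, -2.6]
grip_width: 0.0121
[-0.02557376 -0.00550421  0.05784824] 36.56404762884209
```

```bash
python3 -m pendant '[[[0,0,0],-0.06,-1],[[0,0,0],-0.04,-1],[[0,0,0],0,-1]]' 90
python3 - <<'E'
from h import *
s=env.observe();print(s['wrist_torque'],np.degrees(np.arctan2(*np.array(s['tool_rot'])[[1,0],1])))
shot('wrist','w17')
E
```

```text
time_s: 37.15
position: [0.5649, 0.1244, 0.0961]
tool_rot: [[-0.518, 0.856, 0.01], [0.855, 0.518, -0.024], [-0.026, -0.004, -1.0]]
ft_force: [0.2, -0.5, -1.7]
grip_width: 0.0123
[-0.06710567  0.06447254  0.04856763] 31.18153287044219
```

View pics/w17.png

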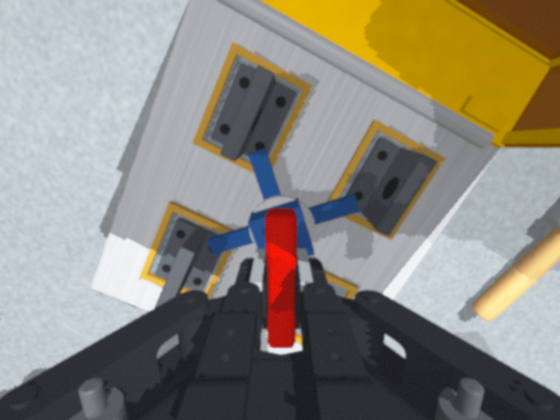

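```bash
cat > arms.py <<'E'
from h import *
def arms(n,ctr=(564.3,124.8)):
    im,d,c=load(n); W=cloud(d,c)*1000; h=cv2.cvtColor(im,cv2.COLOR_RGB2HSV)
    m=(cv2.inRange(h,(100,90,30),(125,255,255))>0)&(abs(W[...,2]-40)<6)
    P=W[m][:,:2]-ctr; r=np.hypot(*P.T); k=(r>30)&(r<56)
    a=np.degrees(np.arctan2(P[k,1],P[k,0])); 
    mean=np.degrees(np.angle(np.mean(np.exp(4j*np.radians(a)))))/4
    print(n,'n',k.sum(),'arm angle mod90',mean.round(1),'clamp rad',np.radians((4.8-mean)%90).round(3))
    for q in range(4):
        s=(((a-mean+45)//90)%4==q)
        if s.sum()>30: print(q,s.sum(),np.median(a[s]).round(1))
E
python3 - <<'E'
from arms import *
arms('w15'); arms('w17')
E
python3 -m pendant '[[[0,0,0],-0.06,-1],[[0,0,0],0,-1],[[0,0,0],0,-1]]' 90
python3 - <<'E'
from arms import *
s=env.observe();print(s['wrist_torque'],np.degrees(np.arctan2(*np.array(s['tool_rot'])[[1,0],1])))
shot('wrist','w18'); arms('w18')
E
```

```text
w15 n 993 arm angle mod90 4.1 clamp rad 0.011
1 335 94.9
2 326 -172.5
3 332 -86.5
w17 n 1912 arm angle mod90 -41.2 clamp rad 0.803
1 651 50.1
2 683 138.5
3 578 -132.2
time_s: 37.58
position: [0.5649, 0.1244, 0.0961]
tool_rot: [[-0.47, 0.883, 0.008], [0.883, 0.47, -0.025], [-0.026, -0.004, -1.0]]
ft_force: [-0.7, -0.6, -2.8]
grip_width: 0.0119
[-0.05378656  0.01804686  0.26347321] 28.010052095977674
w18 n 1910 arm angle mod90 -41.2 clamp rad 0.803
1 654 50.1
2 681 138.2
3 575 -132.0
```

```bash
python3 -m pendant '[[[0,0,0],0.1,-1],[[0,0,0],0.1,-1],[[0,0,0],0,-1],[[0,0,10],0,-1],[[0,0,15],0,-1],[[0,0,25],0,-1],[[0,0,27],0,-1]]' 90
python3 -m pendant '[[[10,-50,0],0.1,-1],[[10,-50,0],0.1,-1],[[10,-50,0],0.1,-1],[[10,-50,0],0.1,-1],[[10,-50,0],0.12,-1],[[10,-50,0],0.12,-1],[[10,-45,0],0.12,-1],[[10,-45,0],0.12,-1],[[0,0,0],0,-1],[[0,0,0],0,-1]]' 90
python3 - <<'E'
from key import *
from arms import arms
from m import col
shot('wrist','w19');shot('scene','scene7')
s=env.observe(); R=np.array(s['tool_rot']);y=R[:,1]
p=np.array(s['position'])*1000;print(p,np.degrees(np.arctan2(y[1],y[0])),R[:,2])
bar('w19');shaft('scene7',105,180,p[:2],35)
col('w19',(45,80,30),(85,255,255),(.03,.06)); arms('scene7')
E
```

```text
time_s: 38.5
position: [0.5647, 0.1246, 0.1771]
tool_rot: [[-0.637, 0.771, 0.013], [0.771, 0.637, -0.022], [-0.025, -0.004, -1.0]]
ft_force: [0.6, 0.2, -1.7]
grip_width: 0.0122
time_s: 39.75
position: [0.6469, -0.2775, 0.1925]
tool_rot: [[-0.999, -0.024, 0.04], [-0.024, 1.0, 0.001], [-0.04, 0.0, -0.999]]
ft_force: [0.2, -0.6, -1.8]
grip_width: 0.0125
[ 646.88294996 -277.09003459  192.34189321] 91.4209357840647 [ 0.04021095  0.00123394 -0.99919045]
bar rect ((645.4154663085938, -277.70867919921875), (69.94937896728516, 13.622819900512695), 1.3787713050842285) slope x,y [2.020000e-02 4.550000e-02 2.175242e+02] tool x range [-32.3  35.3] tool y [-7.3  6. ] z -25.1
n 127
141 5 [ 650.3 -278.6  142.9] min [ 644.1 -281.5  140.8] max [ 653.7 -274.   144.2]
149 30 [ 651.  -277.9  149.3] min [ 641.8 -283.1  145.5] max [ 655.  -268.   152.8]
157 25 [ 650.7 -279.   157.1] min [ 641.7 -283.7  153.1] max [ 655.1 -270.8  161. ]
165 26 [ 649.6 -280.1  164.6] min [ 639.6 -283.6  161. ] max [ 655.  -271.1  168.8]
173 31 [ 650.1 -279.8  172.8] min [ 640.8 -283.9  169. ] max [ 655.6 -270.6  176.7]
181 10 [ 650.2 -279.7  178.2] min [ 641.4 -283.6  177.3] max [ 654.6 -271.2  179.4]
px rows 258 273 tip cols [260 261 262 263 261] zmin 140.79723928223942
258 256 265; 259 256 265; 260 256 265; 261 256 265; 262 256 265; 263 256 265; 264 257 265; 265 257 265; 266 257 265; 267 257 266; 268 257 266; 269 257 266; 270 257 265; 271 258 264; 272 260 263; 273 261 261; 
w19 [286. 185.] n 4018 xy 645 -273 wh 70 70 ang 80.2 z [0.0429 0.0474 0.0486]
scene7 n 85 arm angle mod90 -40.5 clamp rad 0.791
1 31 47.4
```

```bash
python3 -m pendant '[[[-1,0,-20],-0.02,-1],[[0,0,-30],0,-1],[[0,0,-25],0,-1],[[0,0,0],0,-1],[[0,0,0],0,-1]]' 90
python3 - <<'E'
from key import *
from m import col
shot('wrist','w20');shot('scene','scene8')
s=env.observe(); R=np.array(s['tool_rot']);y=R[:,1]
p=np.array(s['position'])*1000;print(p,np.degrees(np.arctan2(y[1],y[0])),R[:,2])
bar('w20');shaft('scene8',54,110,p[:2],35)
col('w20',(45,80,30),(85,255,255),(.03,.06));col('scene8',(45,80,30),(85,255,255),(.04,.06))
E
```

```text
time_s: 40.48
position: [0.6469, -0.2717, 0.1201]
tool_rot: [[-0.999, -0.008, 0.044], [-0.008, 1.0, -0.001], [-0.044, -0.002, -0.999]]
ft_force: [0.3, -0.9, -1.0]
grip_width: 0.012
[ 646.80193626 -271.90857445  119.91589408] 90.44142185080769 [ 0.04409989 -0.00144268 -0.99902609]
bar rect ((644.9098510742188, -271.8616027832031), (68.9234619140625, 13.670559883117676), 0.5776664614677429) slope x,y [2.520000e-02 4.270000e-02 1.451146e+02] tool x range [-32.4  35.2] tool y [-6.7  6.6] z -25.1
n 113
74 16 [ 650.8 -273.1   74.7] min [ 640.7 -277.5   70.8] max [ 655.4 -264.7   77.7]
82 23 [ 650.  -273.9   82. ] min [ 640.7 -278.    78.9] max [ 655.7 -265.    85.6]
90 25 [ 650.8 -272.7   90. ] min [ 640.9 -277.6   86. ] max [ 656.1 -263.1   93.7]
98 25 [ 650.1 -273.6   97.5] min [ 640.6 -279.1   94.2] max [ 655.6 -264.1  101.6]
106 24 [ 650.7 -274.1  106.1] min [ 641.1 -278.4  102.2] max [ 655.3 -265.6  109.5]
px rows 281 296 tip cols [262 263 264 265 263] zmin 70.8108549931925
281 259 259; 282 259 267; 283 259 267; 284 259 267; 285 259 267; 286 259 268; 287 259 268; 288 259 267; 289 259 267; 290 259 267; 291 259 267; 292 259 267; 293 260 267; 294 261 266; 295 262 265; 296 263 263; 
w20 [279. 203.] n 6150 xy 645 -273 wh 70 71 ang 80.2 z [0.0439 0.0474 0.0485]
scene8 [262. 304.] n 720 xy 646 -272 wh 70 73 ang 80.2 z [0.0418 0.0462 0.0484]
```

```bash
python3 -m pendant '[[[-1,-1,0],0,-1],[[0,0,0],0,-1],[[0,0,-12],0,-1],[[0,0,-12],0,-1],[[0,0,0],0,-1]]' 90; python3 -m pendant '[[[0,0,-10],0,-1],[[0,0,0],0,-1]]' 90
```

```text
time_s: 41.2
position: [0.6458, -0.2731, 0.0953]
tool_rot: [[-0.999, -0.007, 0.045], [-0.008, 1.0, -0.002], [-0.045, -0.003, -0.999]]
ft_force: [0.9, 0.5, -1.1]
grip_width: 0.012
time_s: 41.45
position: [0.6457, -0.2731, 0.0842]
tool_rot: [[-0.999, -0.007, 0.045], [-0.007, 1.0, -0.002], [-0.045, -0.002, -0.999]]
ft_force: [0.7, -0.0, -1.4]
grip_width: 0.0125
```

```bash
python3 -m pendant '[[[0,0,-10],0,-1],[[0,0,-10],0,-1],[[0,0,0],0,-1]]' 90; python3 -m pendant '[[[0,0,-4],0,-1],[[0,0,0],0,-1]]' 90
```

```text
time_s: 41.82
position: [0.6457, -0.2731, 0.0628]
tool_rot: [[-0.999, -0.007, 0.045], [-0.007, 1.0, -0.002], [-0.045, -0.002, -0.999]]
ft_force: [-0.2, 0.3, -1.5]
grip_width: 0.0128
time_s: 42.08
position: [0.6459, -0.2732, 0.0588]
tool_rot: [[-0.999, -0.007, 0.045], [-0.007, 1.0, -0.002], [-0.045, -0.003, -0.999]]
ft_force: [0.2, 0.5, -0.8]
grip_width: 0.0125
```

```bash
python3 -m pendant '[[[0,0,-1],0,-1],[[0,0,0],0,0],[[0,0,0],0,0],[[0,0,0],0,0],[[0,0,15],0,0],[[0,0,40],0,0],[[0,0,60],0,0],[[0,0,60],0,0],[[0,0,60],0,0],[[0,0,45],0,0]]' 60
python3 -m pendant '[[[-9,57,0],0.01,0],[[-9,57,0],0.01,0],[[-9,57,0],0.01,0],[[-9,57,0],0.01,0],[[-9,57,0],0.01,0],[[-9,57,0],0,0],[[-9,57,0],0,0],[[-9,57,0],0,0],[[-9,57,0],0,0],[[-9,45,0],0,0],[[0,0,0],0,0],[[0,0,0],0,0]]' 60
python3 - <<'E'
from m import *
from arms import arms
shot('wrist','w21');shot('top','top5');shot('scene','scene9')
s=env.observe(); R=np.array(s['tool_rot']);y=R[:,1]
p=np.array(s['position'])*1000;print(p,np.degrees(np.arctan2(y[1],y[0])),R[:,2],s['q'])
for n in('w21','scene9','top5'):
  for lo,hi in(((0,140,70),(8,255,255)),((172,140,70),(180,255,255))):
    col(n,lo,hi,(.06,.095)); col(n,lo,hi,(.2,.32))
arms('top5'); arms('scene9')
E
```

```text
time_s: 43.32
position: [0.6435, -0.2718, 0.3502]
tool_rot: [[-0.999, -0.007, 0.046], [-0.007, 1.0, -0.003], [-0.046, -0.003, -0.999]]
ft_force: [0.6, -1.2, 0.1]
grip_width: 0.0427
time_s: 44.82
position: [0.5444, 0.3019, 0.3706]
tool_rot: [[-0.996, -0.057, 0.074], [-0.057, 0.998, -0.005], [-0.074, -0.01, -0.997]]
ft_force: [0.3, -0.2, 0.5]
grip_width: 0.0429
[544.81885431 301.19056473 370.21959478] 93.17298830852052 [ 0.07381752 -0.00542083 -0.99725703] [ 18.75114073  25.3245294   46.52111476  -1.70635527 104.23852683
 -74.91816971]
w21 [341. 186.] n 1818 xy 542 342 wh 103 38 ang 5.4 z [0.259  0.2773 0.2791]
w21 [315. 251.] n 150 xy 595 336 wh 9 18 ang 3.6 z [0.2544 0.2593 0.2645]
scene9 [111.  78.] n 111 xy -720 156 wh 60 44 ang 47.4 z [0.0621 0.0793 0.0938]
scene9 [72. 88.] n 124 xy -728 -12 wh 47 54 ang 86.7 z [0.0615 0.0772 0.0934]
scene9 [263. 292.] n 206 xy 647 -272 wh 15 69 ang 89.2 z [0.0735 0.0793 0.0817]
scene9 [62. 53.] n 149 xy -736 -10 wh 53 60 ang 87.0 z [0.2026 0.2202 0.2314]
scene9 [394. 108.] n 199 xy 549 343 wh 110 36 ang 4.5 z [0.2558 0.2729 0.278 ]
top5 [464. 189.] n 113 xy 605 -582 wh 175 7 ang 5.2 z [0.0797 0.0889 0.0941]
top5 [354. 176.] n 114 xy 646 -273 wh 68 13 ang 1.4 z [0.0749 0.0807 0.0857]
top5 n 125 arm angle mod90 -41.0 clamp rad 0.799
0 35 -40.7
3 31 -129.7
scene9 n 83 arm angle mod90 -40.3 clamp rad 0.788
```

View pics/w21.png

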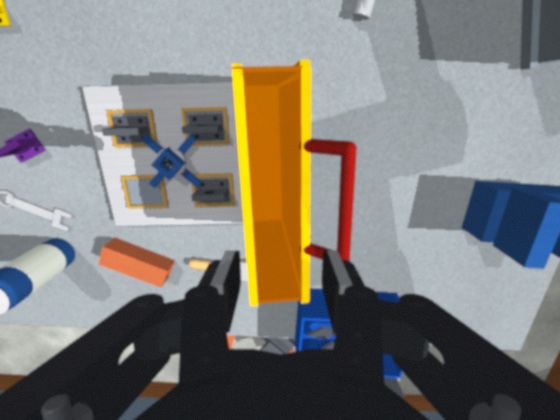

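View pics/top5.png

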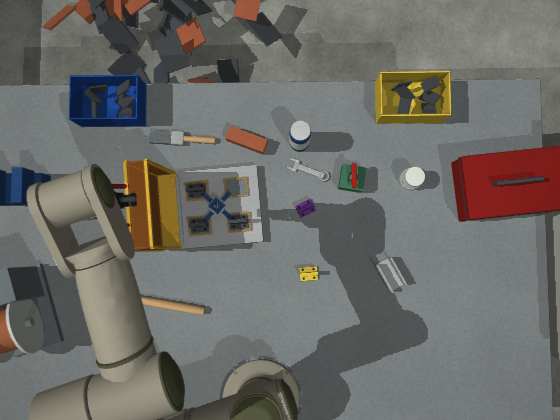

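Picture: w21 shows all three lugs under the clamp arms (knob at (168,162)) and the bar at (348,200); top5 shows the key in its stand at (354,176). Now to the bar.

```bash
python3 -m pendant '[[[0,40,-10],0.03,-0.3],[[0,14,-30],0,-0.3],[[0,0,-20],0,-0.3],[[0,0,0],0,-0.3],[[0,0,0],0,-0.3]]' 40
python3 - <<'E'
from m import *
shot('wrist','w22')
for lo,hi in(((0,140,70),(8,255,255)),((172,140,70),(180,255,255))): col('w22',lo,hi,(.266,.3))
s=env.observe();print(s['position'])
E
```

```text
time_s: 45.6
position: [0.5473, 0.3516, 0.3108]
tool_rot: [[-0.994, -0.078, 0.077], [-0.078, 0.997, -0.003], [-0.076, -0.009, -0.997]]
ft_force: [0.5, -0.0, 1.3]
grip_width: 0.0303
w22 [286. 219.] n 2977 xy 544 349 wh 108 23 ang 5.1 z [0.2688 0.2775 0.279 ]
[0.54728204 0.3515717  0.3107801 ]
```

```bash
python3 -m pendant '[[[-1,1,-20],0,-0.3],[[0,0,-20],0,-0.3],[[0,0,-12],0,-0.3],[[0,0,0],0,-0.3],[[0,0,0],0,-1],[[0,0,0],0,-1],[[0,0,0],0,-1],[[0,0,0],0,-1]]' 40
```

```text
time_s: 46.65
position: [0.5481, 0.3526, 0.2635]
tool_rot: [[-0.993, -0.077, 0.085], [-0.077, 0.997, 0.002], [-0.085, -0.004, -0.996]]
ft_force: [-0.1, 1.3, -2.0]
grip_width: 0.0103
```

```bash
python3 -m pendant '[[[2.4,-30,12],0,-1],[[2.6,-32,8],0,-1],[[2.7,-33,4],0,-1],[[2.7,-33,0],0,-1],[[0,0,0],0,-1]]' 40; python3 -c "
from h import *
print(env.observe()['wrist_torque'])"
```

```text
time_s: 47.28
position: [0.5588, 0.2252, 0.2906]
tool_rot: [[-0.993, -0.081, 0.091], [-0.08, 0.997, 0.011], [-0.092, 0.004, -0.996]]
ft_force: [1.5, -2.3, -5.2]
grip_width: 0.0099
[-0.39577055  0.0122348  -0.02651935]
```

```bash
python3 -m pendant '[[[2.7,-32.5,-4.5],0,-1],[[2.6,-32,-8],0,-1],[[2.5,-31,-12],0,-1],[[2.4,-29,-15],0,-1],[[0,0,0],0,-1]]' 40
```

```text
time_s: 47.9
position: [0.5694, 0.1045, 0.2544]
tool_rot: [[-0.992, -0.085, 0.098], [-0.084, 0.996, 0.017], [-0.099, 0.008, -0.995]]
ft_force: [0.8, -2.7, -1.7]
grip_width: 0.0101
```

```bash
python3 -m pendant '[[[2.3,-27.5,-20],0,-1],[[2,-25,-22],0,-1],[[1.8,-22,-25],0,-1],[[0,0,0],0,-1]]' 40
```

```text
time_s: 48.4
position: [0.5758, 0.031, 0.1898]
tool_rot: [[-0.991, -0.088, 0.1], [-0.087, 0.996, 0.013], [-0.101, 0.004, -0.995]]
ft_force: [-1.7, -4.3, -3.1]
grip_width: 0.0101
```

```bash
python3 -m pendant '[[[0.8,-9.3,-13],0,-1],[[0.8,-9,-13.7],0,-1],[[0.7,-8.5,-14.2],0,-1],[[0,0,0],0,-1]]' 40; python3 -m pendant '[[[0.6,-7.5,-14.5],0,-1],[[0.5,-6.5,-13],0,-1],[[0,0,0],0,-1]]' 40
```

```text
time_s: 48.9
position: [0.5781, 0.0048, 0.1501]
tool_rot: [[-0.991, -0.09, 0.098], [-0.09, 0.996, 0.007], [-0.099, -0.002, -0.995]]
ft_force: [-3.2, -6.9, -1.7]
grip_width: 0.0104
time_s: 49.28
position: [0.5791, -0.0082, 0.1228]
tool_rot: [[-0.991, -0.092, 0.096], [-0.092, 0.996, 0.003], [-0.096, -0.005, -0.995]]
ft_force: [-2.7, -8.6, -1.5]
grip_width: 0.01
```

```bash
python3 -m pendant '[[[0.2,-2,-6],0,-1],[[0.2,-1,-5],0,-1],[[0,0,0],0,-1]]' 40; python3 -m pendant '[[[0,-0.5,-3],0,-1],[[0,0,0],0,-1]]' 40; python3 -m pendant '[[[0,0,-3],0,-1],[[0,0,0],0,-1]]' 40
```

```text
time_s: 49.65
position: [0.5794, -0.0122, 0.1128]
tool_rot: [[-0.991, -0.093, 0.093], [-0.094, 0.996, -0.004], [-0.093, -0.012, -0.996]]
ft_force: [-2.5, -6.3, -3.1]
grip_width: 0.01
time_s: 49.9
position: [0.5795, -0.0131, 0.1104]
tool_rot: [[-0.991, -0.093, 0.092], [-0.095, 0.995, -0.008], [-0.091, -0.017, -0.996]]
ft_force: [-2.9, -7.2, -3.1]
grip_width: 0.0103
time_s: 50.15
position: [0.5795, -0.0139, 0.1082]
tool_rot: [[-0.991, -0.094, 0.09], [-0.096, 0.995, -0.013], [-0.089, -0.022, -0.996]]
ft_force: [-3.4, -4.9, -3.0]
grip_width: 0.0099
```

```bash
python3 -m pendant '[[[0,1,-4],0,-1],[[0,0,0],0,-1]]' 40; python3 -m pendant '[[[0,1,-4],0,-1],[[0,0,0],0,-1]]' 40;  python3 - <<'E'
from m import *
shot('scene','scene10'); im,d,c=load('scene10')
for n in('scene0','scene10'):
    col(n,(20,150,100),(32,255,255),(.07,.14))
for n in('scene0','scene10'):
  for lo,hi in(((0,140,70),(8,255,255)),((172,140,70),(180,255,255))): col(n,lo,hi,(.1,.14))
E
```

```text
time_s: 50.4
position: [0.5796, -0.0144, 0.1072]
tool_rot: [[-0.991, -0.095, 0.09], [-0.097, 0.995, -0.02], [-0.088, -0.028, -0.996]]
ft_force: [-3.7, -2.5, -4.9]
grip_width: 0.01
time_s: 50.65
position: [0.5797, -0.0145, 0.1072]
tool_rot: [[-0.991, -0.095, 0.092], [-0.098, 0.995, -0.027], [-0.089, -0.035, -0.995]]
ft_force: [-1.9, -2.2, -6.0]
grip_width: 0.0098
scene0 [352. 198.] n 816 xy 564 131 wh 239 242 ang 4.5 z [0.0899 0.0945 0.0997]
scene10 [369. 204.] n 591 xy 571 129 wh 226 243 ang 5.5 z [0.0877 0.0916 0.0939]
scene10 [294. 196.] n 108 xy 462 38 wh 35 98 ang 28.9 z [0.0875 0.0916 0.0938]
scene0 [109.  68.] n 131 xy -724 158 wh 60 48 ang 52.0 z [0.1033 0.1192 0.1387]
scene0 [69. 78.] n 143 xy -724 -21 wh 62 41 ang 50.1 z [0.102  0.1195 0.1382]
scene0 [319. 208.] n 188 xy 579 -6 wh 109 28 ang 6.6 z [0.1118 0.1293 0.1327]
scene10 [109.  68.] n 134 xy -728 157 wh 67 47 ang 41.3 z [0.1018 0.119  0.1383]
scene10 [69. 78.] n 144 xy -724 -18 wh 61 44 ang 59.8 z [0.1025 0.1207 0.1371]
scene10 [304. 205.] n 51 xy 543 -19 wh 11 38 ang 86.6 z [0.117  0.1215 0.1246]
scene10 [329. 216.] n 84 xy 614 -10 wh 47 22 ang 23.6 z [0.1044 0.1213 0.1248]
```

```bash
python3 -m pendant '[[[0,0,0],0,-0.4],[[0,0,0],0,-0.2],[[0,0,0],0,0],[[0,0,5],0,0],[[0,0,20],0,0],[[0,0,40],0,0],[[0,0,50],0,0],[[-20,0,50],0,0],[[-50,0,20],0,0],[[-50,0,0],0,0],[[-50,0,0],0,0],[[0,0,0],0,0]]' 40
python3 - <<'E'
from m import *
shot('scene','scene11');shot('top','top6')
col('scene11',(20,150,100),(32,255,255),(.07,.14))
for n in('scene11','top6'):
  for lo,hi in(((0,140,70),(8,255,255)),((172,140,70),(180,255,255))): col(n,lo,hi,(.065,.14))
print('before');col('top0',(0,140,70),(8,255,255),(.065,.14))
im,d,c=load('scene11')
cv2.imwrite('pics/crop11.png',cv2.resize(im[120:380,140:460,::-1],None,fx=2.3,fy=2.3,interpolation=cv2.INTER_CUBIC))
E
```

```text
time_s: 52.2
position: [0.4059, -0.0108, 0.3013]
tool_rot: [[-0.99, -0.098, 0.099], [-0.101, 0.995, -0.027], [-0.096, -0.037, -0.995]]
ft_force: [0.9, -0.1, 0.2]
grip_width: 0.0424
scene11 [351. 200.] n 808 xy 565 130 wh 237 245 ang 4.4 z [0.0875 0.0917 0.0939]
scene11 [109.  72.] n 234 xy -730 167 wh 53 58 ang 78.9 z [0.0705 0.1029 0.1357]
scene11 [70. 82.] n 268 xy -734 -12 wh 49 59 ang 86.4 z [0.0685 0.1021 0.1364]
scene11 [318. 211.] n 182 xy 569 4 wh 127 52 ang 5.3 z [0.103  0.1221 0.125 ]
scene11 [263. 292.] n 194 xy 648 -273 wh 14 69 ang 89.5 z [0.0738 0.0798 0.0823]
top6 [354. 176.] n 114 xy 646 -273 wh 66 13 ang 1.1 z [0.0757 0.081  0.0871]
top6 [261. 199.] n 213 xy 576 -2 wh 110 36 ang 4.8 z [0.1001 0.1224 0.1291]
before
top0 [354. 176.] n 115 xy 646 -273 wh 68 13 ang 0.3 z [0.0734 0.0813 0.0855]
top0 [260. 199.] n 220 xy 576 1 wh 110 36 ang 4.6 z [0.105  0.1298 0.1361]
```

View pics/crop11.png

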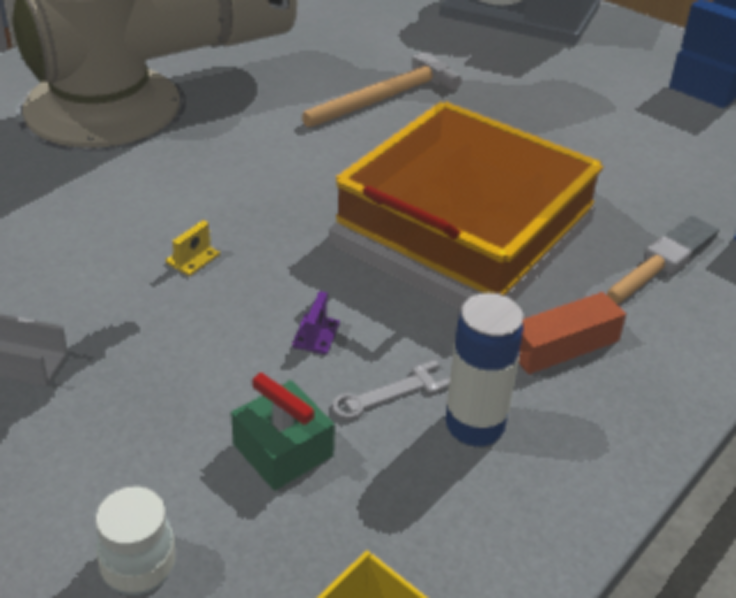

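```bash
python3 -c "
from rig import ticket
print(ticket.close_job())"
```

```text
the job is handed in; nothing more can be done
None
```

The job was handed in at about 52 s of robot time, and every check I made at the end agreed with the task. Handing in gives no verdict, so the result itself is not confirmed.

- **Guard:** I opened it by its bar to about 1.66 rad and later lowered it on the grip in small steps. It is closed, with the top of the bar at 122 mm against 123 mm expected. It had been slightly ajar at the start, at about 130 mm.
- **Lugs:** Three dark lugs were present. All were seated in nests and were in place under the locked arms in the last views taken before closing. The amber hood hides them from the final view, but no dark lug is left on the table.
- **Clamp:** I turned it with the T-key to its stop. It read about 0.80 rad in the wrist and top views and 0.79 in the scene view, which is coarser.
- **T-key:** It is back upright in the stand, with its crossbar top at 80–81 mm, the same height as at the start.
- **Other things:** The purple and yellow look-alikes and the bystanders looked undisturbed in the final view. I did not measure their positions.

The tool tilt crept up to about 5° over the run and some descents drifted sideways by 5–6 mm. I corrected the drift before each fit.

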